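Shim a beam's foot with a pry bar on a welding table

TASK

The beam's foot that stands on the bolt is too low and needs the brass U-shim under it. You have one hand, so work as a lone worker would: push the pry bar's tip under the beam's free end, lever that end up over the yellow fulcrum and swing the bar under the table clamp's arm, easing it up against the arm so that it stays when you let go. Slide the shim flat under the raised foot, around the bolt, until you feel its slot bottom on the bolt, without ramming it; then free the bar, let the beam down gently onto the shim, and draw the bar out from under the beam and leave it lying slack. Do not drop the beam or shove it askew, do not force it against the bolt or nut nor the bar against the clamp, and leave the other things alone.

Things in the scene. Friction and masses are not known exactly. Their poses are not given: they have to be found in the camera images.
- beam: Grey steel weldment, 9.5 to 15 kg: a bar 50 wide x 50 high x 415 mm long on two foot plates, column stub on top (143 mm high). Origin: centre of the near foot's bolt hole, underside. y: along the beam to its far foot; x: away from the side where the shim enters; z up. Bar's centre line at x = +47 mm; its free end, to be levered up, at y = -75. The beam rocks on the far foot's far edge, y = +330.
- foot (a point): Underside of the near foot plate, mid bolt hole: 0 high when on the table, about 6 mm with the shim under it. The plate is 12 mm thick and spans x = -32 to +75, y = -40 to +40 mm about this point (beam's axes), its hole 31 mm (x) by 21 mm (y). Nothing stands on it for x < 20 but the bolt and nut. Parked, it is up 8 to 11 mm and may have been dragged some mm sideways.
- beam_lip (a point): Middle of the lower edge of the beam's free end, 44 mm above the table. The beam's underside overhangs freely for 47 mm behind it (y = -75 to -28 in the beam's frame); the bar's tip goes about 18 mm in under this edge.
- hole: The 28 mm table hole in which the bolt is locked; origin at its centre, at the table; x and y as the beam's, within 0.01 rad. The bolt: 12 mm thick, 66 mm high, upright through the foot's hole, washer (36 mm wide) and slackened nut 34 mm above the table. The bolt's axis stands up to 6 mm from the origin along +x or -x; that is not measured: feel for it with the shim.
- bar: Loose steel pry bar, 0.6 kg, lying across the fulcrum, orange handle's end on the table, tip in the air 20 to 30 mm short of the beam's end. Origin: middle of the handle (92 mm long, 22 x 22 mm), where to grip it; x along the bar to the tip, z its upper side. Shaft 16 x 16 mm, centred. The last 32 mm are a blade 22 mm wide turned up 30 degrees: the tip is the highest part.
- bar_tip (a point): Upper edge of the bar's tip, 320 mm ahead of the bar's origin and 19 mm above its centre line. On the fulcrum, to pass under the 44 mm edge the bar must dip tip-down about 22 degrees (handle's middle some 130 to 145 mm high); it first bears at about 10 degrees (80 mm) and is parked 1 to 2 degrees tip-up (25 to 33 mm).
- fulcrum: Yellow fulcrum bolted down: a plate 74 x 44 x 10 mm with a round ridge (radius 10 mm, top 28 mm above the table) across it. Origin under its middle, x along the ridge. The ridge stands about 50 mm before the beam's end: the bar works with 68 mm before and 252 mm behind it, needing 10 to 20 N down at the handle.
- clamp: Table clamp, fixed. Origin: foot of its round post (20 mm thick, 130 mm high). A yellow arm, 18 mm wide, 20 mm thick, runs 70 mm to -x; y points along the bar to the beam. At x = -58 mm a spindle (11 mm thick) goes down through the arm and ends 4 mm below it: it keeps a parked bar from slipping out; its black knob, 16 mm thick, reaches 95 mm above the arm's underside.
- park (a point): Point on the table under the clamp's arm, 37 mm to -x of the post's axis: park the bar's shaft above it. The arm is locked with its underside 36 to 44 mm above the table, not measured: press the bar low enough (shaft's top under 31.5 mm here) to pass below the spindle, swing it in from the -x side, then ease it up until you feel the arm take the load.
- shim: Loose brass U-shim of 6 mm plate, 0.28 kg, flat on the table. Origin: where the bolt's axis comes when the slot is fully home, underside; x to the open end. Prongs, each 22 mm wide, reach to x = +68 mm; slot 16 mm wide, bottom at x = -6; outer width 60 mm back to x = -36, then a 28 mm wide tail to an upturned handle.
- shim_seat (a point): The same place on the shim, 3 mm above its underside (half its thickness): on the bolt's axis when home.
- shim_grip (a point): In the shim's upturned handle: 20 mm thick along the shim's x, 28 mm wide, 6 to 48 mm above the underside; this point 84 mm behind the shim's origin, 34 mm up. Push the shim in by it.
- hammer: Hammer lying on the table: a bystander.
- spray: Standing blue can, 52 mm thick, 110 mm high: a bystander.
- square: Red magnetic welding square: a bystander.
- offcut: Dark angle-iron offcut, 120 mm long: a bystander.

How it is judged:
By the outcome, as a careful person would: the job done as asked, in the order asked, and still so for the second after the job is handed in, with the robot touching nothing.
It also fails if it takes over 72 s, if anything falls off the work surface, if the arm or the gripper's body presses on something with over 40 N, if the wrist force passes 120 N, or if a joint passes its speed limit or range.

ROBOT

A 7-joint arm with a two-finger parallel gripper is mounted at the origin on the work surface. World frame = base frame: x ahead of the robot, y to its left, z up, the work surface at z = 0. Lengths are in mm, angles in degrees, forces in N, time in s.
With the tool pointing down it reaches from about 375 to 925 mm from the base axis. Payload 3.1 kg.
Tool frame: the origin (TCP) lies at the very end of the fingers, on their centre line; the grasp point (between the pads) lies 19 mm behind it; z points along the fingers, y is the direction in which the jaws open and shut (so a half turn about z gives the same grasp; the last joint's range is limited). The gripper opens to 85 mm and grips with 20 to 120 N. Pads are 22 mm wide; open, the fingers measure 114 mm over their backs; the gripper's body (76 mm by 85 mm) begins 54 mm behind the grasp point. The pads swing forward as they close: fully open they stand 13 mm farther back than shut.
Start: joints at [70.485, 21.939, 2.515, 91.553, -1.026, 66.532, -2.859], TCP at [156.294, -630.932, 231.269] pointing down, gripper open.
Joint ranges: [-149.38, 149.38], [-23.57, 123.04], [-84.95, 90], [0, 143.3], [-89.99, 269.99], [3.08, 112.72], [-163.45, 163.45]. Speed limits (degrees/s): [159.86, 159.86, 180, 180, 180, 180, 180].

INTERFACE

Orientations are given as a 3x3 rotation matrix whose columns are the frame's x, y, z axes.
In Python, from station import bot gives the robot as it stands.
- The arm moves only by the tool drive_tool, never from a script. Its argument "rows" is a list of rows, each a list of 3 entries, a list of its own where there are three numbers: the shift along the tool's x, y, z in mm, then the turn, a rotation vector about the tool's x, y, z in units of 6 degrees (1.0 is 6 degrees), then the closure, from 0 (fully open) to 1 (shut). A call has 1 to 12 rows; each row shifts and turns the pose as measured when the row begins, along the tool's axes as they then stand; what a row does not reach is not made up. A row lasts 1/8 s, in which the tool goes at most 62.5 mm and 10.7 degrees, less where a joint would pass 70% of its speed; a pose out of reach is approached as far as the arm can. A call is refused whole if a number of a shift passes 62.5 or a number of a turn 1, either way. A call with a gripper value outside its range is refused whole. The fingers move at their own pace and stop on an object; "force" is the grip in N (left out, the last holds). Time passes only in rows, so rows that do not move let the fingers close. It gives the time, the measured TCP pose, the force and the opening at its end, in the units of the state.
- bot.state(): the state, without advancing time (a new reading comes with each control period).
- bot.camera(name): name is "scene" or "top" or "wrist"; returns a dict with "frame" (384x512x3 uint8, red, green, blue), "K" (3x3 intrinsics, pixels), "dist_coeffs" ([k1, k2, p1, p2, k3] as OpenCV has them; the pictures are not rectified), "cam_to_world" (4x4, takes a point from camera to world coordinates); the wrist camera has in their place "T_tool_cam" (4x4, takes a point from camera to tool coordinates, whose origin is the TCP and whose axes are the flange's). Camera axes: x right, y up, looking along -z (the intrinsics and any distortion apply to the point x, -y, -z); pixel columns grow to the right and rows downward; lengths in mm; the calibration is good to about 2 mm. A picture is of the moment at which its call begins: read the wrist's pose just before it. There is no depth.
- bot.hand_in(): hands the job in, once; it reports no verdict.
The state is a dict: "t": time; "qpos": joint angles; "joint_velocities": joint speeds; "joint_efforts": joint torques, N m; "tcp_pos": TCP position; "eef_rot": TCP orientation; "force": force on the tool from outside, world axes, zero at the start; "moment": the same for the moment, N m; "gripper_width": finger opening in mm.
Only numpy, scipy, OpenCV 4.12 (cv2) and the standard library are available. Lean on these libraries where they do the work, as an engineer would, in place of code of your own. Each camera call takes 0.05 s, during which the arm holds its last target. There are 200 camera calls.

## Working session

There is one attempt and no reset: what is moved stays moved. The work goes in short steps, Python scripts to look and compute and a tool call to move; the robot and the scene stay as the last step left them, time stands still between calls to the robot, and variables do not carry over. Pictures are saved under pics/ and viewed, on a budget of 15 in all, crops included, one or two more only if the job needs it, and the job is handed in when it is done.

Besides the shell and the picture viewer there is one more tool, called after "Emit:" as name(argument=value, ...), one argument or row to a line, values as JSON. drive_tool: Moves the arm, as the interface text tells. Its arguments: {"type":"object","properties":{"rows":{"type":"array","items":{"type":"array"}},"force":{"type":"number"}},"required":["rows"]}

```bash
ls; mkdir -p pics
python3 - <<'E'
from station import bot
import cv2,numpy as np
s=bot.state();print({k:np.round(v,3).tolist() for k,v in s.items()})
fs=[]
for n in("scene","top"):
    c=bot.camera(n);np.savez(f"pics/{n}0.npz",**c);f=c["frame"][:,:,::-1];cv2.imwrite(f"pics/{n}0.png",cv2.resize(f,(800,600),interpolation=cv2.INTER_CUBIC))
    print(n,np.round(c["K"],1).tolist(),c["dist_coeffs"],np.round(c["cam_to_world"],3).tolist())
E
```

```text
pics
{'t': 0.0, 'qpos': [70.484, 21.993, 2.51, 91.651, -1.026, 66.533, -2.859], 'joint_velocities': [-0.051, -0.022, -0.005, -0.003, 0.022, -0.029, -0.087], 'joint_efforts': [-0.0, -43.345, 1.025, -24.951, 0.011, 0.011, -0.0], 'tcp_pos': [156.063, -629.987, 229.853], 'eef_rot': [[0.971, 0.241, -0.001], [0.241, -0.971, 0.003], [-0.0, -0.003, -1.0]], 'force': [0.255, -0.108, -0.041], 'moment': [-0.029, 0.036, 0.026], 'gripper_width': 85.5}
scene [[442.4, 0.0, 243.9], [0.0, 442.4, 193.8], [0.0, 0.0, 1.0]] [-0.00561852  0.          0.          0.          0.        ] [[0.163, -0.641, 0.75, 1418.683], [0.987, 0.112, -0.118, -146.433], [-0.008, 0.76, 0.65, 785.088], [0.0, 0.0, 0.0, 1.0]]
top [[416.0, 0.0, 243.2], [0.0, 416.0, 191.6], [0.0, 0.0, 1.0]] [0.0140145 0.        0.        0.        0.       ] [[-0.013, 0.998, -0.066, 494.568], [-1.0, -0.013, -0.007, -30.395], [-0.007, 0.066, 0.998, 1176.652], [0.0, 0.0, 0.0, 1.0]]
```

View pics/top0.png

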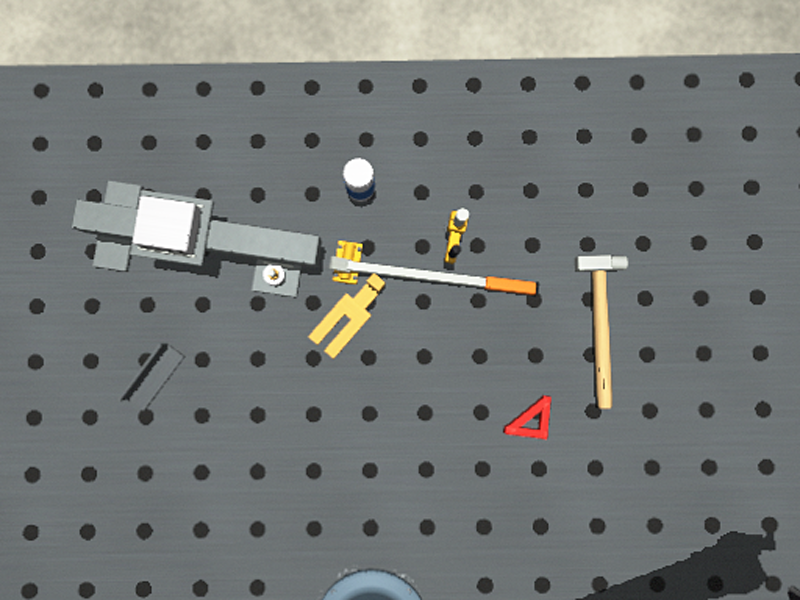

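View pics/scene0.png

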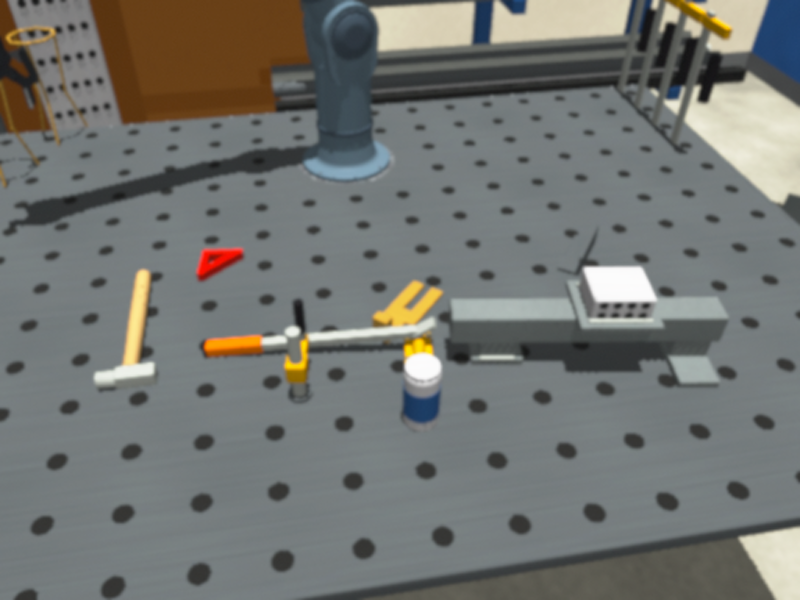

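The top view shows the beam's free end at about (318,250), nut (274,275), fulcrum (347,262), clamp (457,235), the bar's orange handle (512,285) and the shim (350,315), all in 800x600 pixels. The scene view confirms this from the far side. Now to measure.

```bash
cat > h.py <<'E'
import cv2,numpy as np
def rays(c,uv,T=None):
    K=np.array(c["K"]);M=np.array(c["cam_to_world"]) if T is None else T
    p=cv2.undistortPoints(np.array(uv,float).reshape(-1,1,2),K,np.array(c["dist_coeffs"],float)).reshape(-1,2)
    d=np.c_[p[:,0],-p[:,1],-np.ones(len(p))]@M[:3,:3].T
    return M[:3,3],d
def plane(c,uv,z,T=None):
    o,d=rays(c,uv,T);return o+d*((z-o[2])/d[:,2])[:,None]
def two(c1,u1,c2,u2,T1=None,T2=None):
    o1,a=rays(c1,[u1],T1);o2,b=rays(c2,[u2],T2);a=a[0]/np.linalg.norm(a[0]);b=b[0]/np.linalg.norm(b[0])
    s=np.linalg.lstsq(np.c_[a,-b],o2-o1,rcond=None)[0]
    p,q=o1+a*s[0],o2+b*s[1];return (p+q)/2,np.linalg.norm(p-q)
def wristT(c,s):
    T=np.eye(4);T[:3,:3]=s["eef_rot"];T[:3,3]=s["tcp_pos"];return T@np.array(c["T_tool_cam"])
def hue(f,lo,hi):
    return cv2.inRange(cv2.cvtColor(f,cv2.COLOR_RGB2HSV),lo,hi)
def blobs(m,amin=8):
    n,l,st,ce=cv2.connectedComponentsWithStats(m)
    return [(ce[i],st[i],l==i) for i in range(1,n) if st[i][4]>=amin]
E
python3 - <<'E'
from h import *
c=dict(np.load("pics/top0.npz"));f=c["frame"]
g=cv2.cvtColor(f,cv2.COLOR_RGB2GRAY)
hs=[b[0] for b in blobs((g<60).astype(np.uint8)*255,40) if b[1][4]<110 and b[1][2]<14 and b[1][3]<14]
P=plane(c,hs,0)[:,:2]
# grid fit
o=P[np.argmin(np.linalg.norm(P-[550,0],axis=1))];d=P-o
r=np.linalg.norm(d[:,None]*0+P[None]-P[:,None],axis=2);pitch=np.median(np.sort(r,1)[:,1]);print("pitch",pitch,len(P))
A=np.eye(2)/pitch
for _ in range(5):
    ij=np.round(d@A);X=np.c_[ij,np.ones(len(ij))];sol=np.linalg.lstsq(X,P,rcond=None)[0]
    o=sol[2];d=P-o;A=np.linalg.inv(sol[:2]) 
print("grid",sol.round(2),"res",np.abs(X@sol-P).max(),np.median(np.abs(X@sol-P)))
np.save("pics/grid.npy",sol)
for n,lo,hi,z in(("orange",(5,180,120),(14,255,255),15),("yellow",(19,150,100),(32,255,255),10),("brass",(14,90,120),(22,190,255),6),("red",(0,180,120),(4,255,255),8)):
    for b in blobs(hue(f,lo,hi),15):
        cn=cv2.findContours(b[2].astype(np.uint8),0,2)[0][0];R=cv2.minAreaRect(cn)
        print(n,b[0].round(1),b[1].tolist(),plane(c,[b[0]],z)[0].round(1),plane(c,cv2.boxPoints(R),z)[:,:2].round().tolist())
pt=lambda x,y,z:plane(c,[(x*.64,y*.64)],z)[0].round(1).tolist()
for n,x,y,z in(("endU",320,235,94),("endL",317,266,94),("nut",274,275,42),("footNL",298,297,12),("footFL",252,290,12),("farend",73,228,94),("farendU",77,201,94),("post",461,214,130),("knob",455,246,130),("tip",334,263,60)):print(n,pt(x,y,z))
w=cv2.resize(f[130:240,180:350],None,fx=4.7,fy=4.7,interpolation=cv2.INTER_CUBIC)[:,:,::-1];cv2.imwrite("pics/crop1.png",w);print(w.shape)
E
```

```text
pitch 99.66676416376586 119
grid [[ 1.0009e+02 -3.0000e-02]
 [ 6.0000e-02  1.0007e+02]
 [ 4.6904e+02  7.6000e-01]] res 3.794074718213551 0.23896702890300503
orange [325.8 185.6] [311, 183, 32, 5, 39] [ 585.7 -253.9   15. ] [[590.0, -212.0], [594.0, -213.0], [581.0, -299.0], [577.0, -298.0]]
yellow [290.1 150.5] [285, 135, 14, 33, 173] [ 686.8 -156.7   10. ] [[640.0, -140.0], [732.0, -150.0], [729.0, -182.0], [637.0, -171.0]]
yellow [223.4 160.1] [215, 154, 17, 14, 158] [662.4  32.3  10. ] [[651.0, 58.0], [684.0, 52.0], [674.0, 8.0], [642.0, 15.0]]
yellow [220.7 177.2] [213, 173, 16, 9, 88] [613.9  40.2  10. ] [[606.0, 63.0], [626.0, 61.0], [623.0, 19.0], [602.0, 21.0]]
brass [384.8 216.3] [379, 173, 13, 88, 606] [ 498.  -417.7    6. ] [[620.0, -404.0], [620.0, -430.0], [377.0, -432.0], [376.0, -406.0]]
brass [239.4 180.6] [235, 175, 12, 12, 32] [604.  -12.2   6. ] [[604.0, 7.0], [623.0, -11.0], [602.0, -31.0], [584.0, -12.0]]
brass [322.8 182.3] [312, 178, 29, 9, 87] [ 595.7 -247.3    6. ] [[596.0, -216.0], [609.0, -218.0], [594.0, -297.0], [580.0, -294.0]]
brass [208.1 204.7] [197, 188, 28, 33, 41] [537.1  76.7   6. ] [[507.0, 109.0], [590.0, 46.0], [576.0, 27.0], [493.0, 91.0]]
brass [215.6 214.1] [207, 201, 18, 29, 45] [510.4  55.7   6. ] [[476.0, 83.0], [552.0, 53.0], [543.0, 29.0], [467.0, 59.0]]
red [340.4 268.7] [323, 253, 29, 28, 360] [ 354.5 -289.2    8. ] [[333.0, -239.0], [406.0, -251.0], [396.0, -325.0], [323.0, -313.0]]
endU [676.5, 76.3, 94.0]
endL [624.2, 81.7, 94.0]
nut [615.6, 162.6, 42.0]
footNL [578.5, 124.7, 12.0]
footFL [592.2, 207.4, 12.0]
farend [694.0, 491.6, 94.0]
farendU [739.9, 485.6, 94.0]
post [701.6, -156.9, 130.0]
knob [649.4, -146.1, 130.0]
tip [633.1, 55.7, 60.0]
(517, 799, 3)
```

View pics/crop1.png

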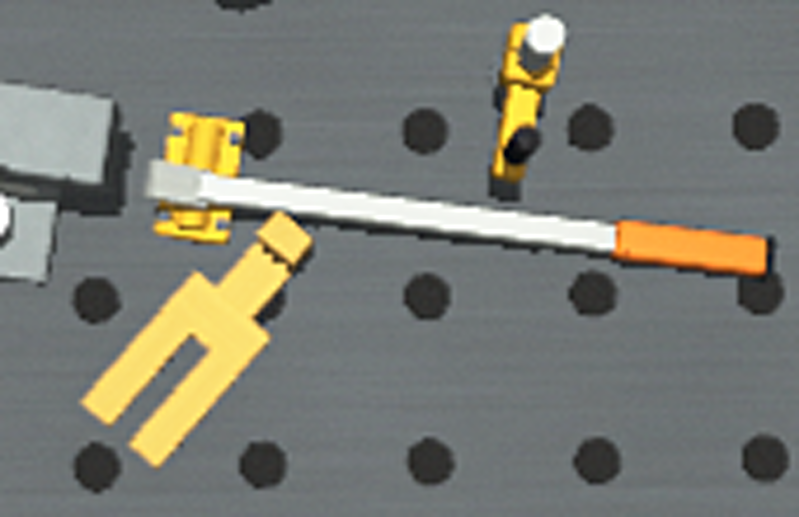

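The crop (4.7x, offset 180,130) shows the orange handle centred near (691,248), the clamp's knob at (521,143) and post top at (545,33), the fulcrum at (202,178), and the beam's end between (113,97) and (105,185). Next I go above the middle for one closer look with the wrist camera.

```bash
cat >> h.py <<'E'
from scipy.spatial.transform import Rotation as Ro
def down(yaw,pitch=0,pivot_yaw=None):
    """tool z down, tool x horizontal at yaw deg; pitch>0: tool x tips down by pitch"""
    c,s=np.cos(np.radians(yaw)),np.sin(np.radians(yaw))
    R=np.array([[c,s,0],[s,-c,0],[0,0,-1.]]);return R@Ro.from_rotvec([0,-np.radians(pitch),0]).as_matrix()
def plan(s,pos,R,n):
    p0,R0=np.array(s["tcp_pos"]),np.array(s["eef_rot"]);rv=Ro.from_matrix(R0.T@R).as_rotvec()
    for k in range(1):
        Rk=R0;d=(np.array(pos)-p0)/n
        print("rot/row(6deg):",(np.degrees(rv)/6/n).round(3),"n",n)
        for k in range(n):
            Rk=R0@Ro.from_rotvec(rv*k/n).as_matrix();print((Rk.T@d).round(1).tolist(),end=" ")
    print()
def show(s):
    print("t",round(s["t"],2),"tcp",np.round(s["tcp_pos"],1),"F",np.round(s["force"],1),"w",round(s["gripper_width"],1),"R",np.round(s["eef_rot"],3).tolist(),"q",np.round(s["qpos"],0))
E
python3 - <<'E'
from h import *
from station import bot
c=dict(np.load("pics/top0.npz"))
pt=lambda x,y,z:plane(c,[(180+x/4.7,130+y/4.7)],z)[0].round(1).tolist()
for n,x,y,z in(("handle",691,248,26),("endU",113,97,94),("endL",105,185,94),("post",545,33,130),("knob",521,143,135),("tip",148,178,60),("fulc",202,178,18),("prong1",81,403,6),("prong1b",107,425,6),("prong2",131,445,6),("prong2b",155,468,6)):print(n,pt(x,y,z))
plan(bot.state(),[600,-80,330],down(81),12)
E
```

```text
handle [592.7, -255.2, 26.0]
endU [675.9, 78.3, 94.0]
endL [626.5, 83.1, 94.0]
post [701.5, -159.2, 130.0]
knob [641.1, -144.5, 135.0]
tip [634.4, 61.9, 60.0]
fulc [639.2, 33.1, 18.0]
prong1 [506.3, 107.5, 6.0]
prong1b [493.0, 92.0, 6.0]
prong2 [480.9, 77.8, 6.0]
prong2b [467.0, 63.5, 6.0]
rot/row(6deg): [-0.002 -0.001 -0.932] n 12
[46.9, -35.6, -8.3] [50.2, -30.9, -8.3] [52.9, -25.8, -8.3] [55.2, -20.6, -8.3] [56.9, -15.1, -8.3] [58.1, -9.5, -8.3] [58.8, -3.7, -8.3] [58.9, 2.0, -8.3] [58.4, 7.7, -8.3] [57.4, 13.4, -8.3] [55.8, 18.9, -8.3] [53.7, 24.3, -8.3]
```

Emit:
drive_tool(
  rows=[
    [[46.9, -35.6, -8.3], [0, 0, -0.93], 0],
    [[50.2, -30.9, -8.3], [0, 0, -0.93], 0],
    [[52.9, -25.8, -8.3], [0, 0, -0.93], 0],
    [[55.2, -20.6, -8.3], [0, 0, -0.93], 0],
    [[56.9, -15.1, -8.3], [0, 0, -0.93], 0],
    [[58.1, -9.5, -8.3], [0, 0, -0.93], 0],
    [[58.8, -3.7, -8.3], [0, 0, -0.93], 0],
    [[58.9, 2, -8.3], [0, 0, -0.93], 0],
    [[58.4, 7.7, -8.3], [0, 0, -0.93], 0],
    [[57.4, 13.4, -8.3], [0, 0, -0.93], 0],
    [[55.8, 18.9, -8.3], [0, 0, -0.93], 0],
    [[53.7, 24.3, -8.3], [0, 0, -0.93], 0],
  ],
)

```text
t: 1.6
tcp_pos: [598.7, -62.9, 324.8]
eef_rot: [[0.136, 0.991, -0.011], [0.991, -0.136, 0.005], [0.003, -0.011, -1.0]]
force: [0.0, -0.9, 0.5]
gripper_width: 85.1
```

Emit:
drive_tool(
  rows=[
    [[0, 0, 0], [0, 0, 0], 0],
    [[0, 0, 0], [0, 0, 0], 0],
  ],
)

```text
t: 1.85
tcp_pos: [600.2, -55.9, 324.1]
eef_rot: [[0.126, 0.992, -0.011], [0.992, -0.125, 0.009], [0.008, -0.012, -1.0]]
force: [0.1, -1.3, -0.5]
gripper_width: 85.2
```

Run:
```python
from h import *
from station import bot
s=bot.state();show(s);c=bot.camera("wrist")
np.savez("pics/w1.npz",T=wristT(c,s),**c);print(wristT(c,s).round(2).tolist(),c["K"],c["dist_coeffs"])
cv2.imwrite("pics/w1.png",cv2.resize(c["frame"][:,:,::-1],(800,600),interpolation=cv2.INTER_CUBIC))
```

```text
t 1.85 tcp [600.2 -55.9 324.1] F [ 0.1 -1.3 -0.5] w 85.2 R [[0.126, 0.992, -0.011], [0.992, -0.125, 0.009], [0.008, -0.012, -1.0]] q [ 27.  16. -31.  90.   8.  77. -12.]
[[0.99, 0.12, 0.05, 612.15], [-0.13, 0.95, 0.27, 14.03], [-0.01, -0.27, 0.96, 466.37], [0.0, 0.0, 0.0, 1.0]] [[321.653284     0.         257.29517987]
 [  0.         321.653284   190.24295323]
 [  0.           0.           1.        ]] [-0.02310393  0.          0.          0.          0.        ]
```

View pics/w1.png

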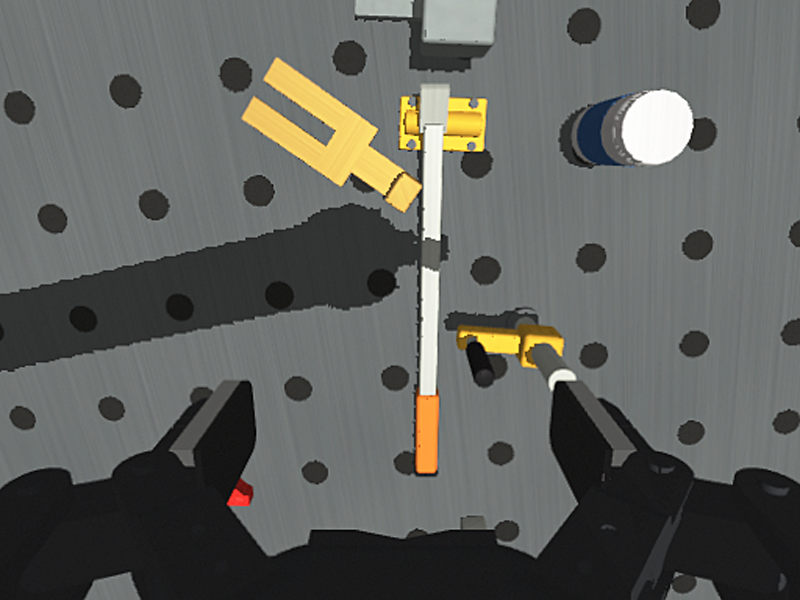

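The wrist view shows the fulcrum plate at corners (402,97)-(484,152), the handle at (427,434), the clamp arm's end at (459,338), the knob rising from (472,342) to (483,378), and the beam's end edge at (425..494,42). The shim slot's bottom is near (333,135) and its handle block near (402,190).

Run:
```python
from h import *
c=dict(np.load("pics/w1.npz"));T=c["T"];sol=np.load("pics/grid.npy")
pt=lambda x,y,z:plane(c,[(x*.64,y*.64)],z,T)[0]
P=np.array([pt(*p,0) for p in [(236,74),(125,91),(259,191),(486,270),(592,257),(395,378),(594,356),(298,388),(697,245)]])[:,:2]
ij=np.round((P-sol[2])/100);E=P-(ij*100+sol[2]);print("grid err",E.round(1).tolist());m=np.median(E,0)
for n,x,y,z in(("f1",402,97,10),("f2",487,98,10),("f3",484,152,10),("f4",400,151,10),("handle",427,434,26),("hfront",428,396,26),("hback",426,472,22),("shaft_at_arm",430,340,40),("shaft_ridge",433,124,44),("endL",425,41,94),("endR",494,43,94),("post",563,378,130),("knobtop",483,378,135),("spind",471,342,60),("armend",459,337,60),("armbase",522,341,60),("armend",459,337,60),("tipL",421,84,60),("tipR",447,84,60),
 ("pr1",276,58,6),("pr1i",264,77,6),("pr2i",254,97,6),("pr2",242,117,6),("slot1",333,130,6),("slot2",323,146,6),("sh1",378,130,6),("sh2",344,185,6),("grip1",401,172,48),("grip2",421,184,48),("gripb",405,211,48),("gripc",387,200,48)):
  print(n,(pt(x,y,z)[:2]-m).round(1))
```

```text
grid err [[3.6, -0.8], [3.1, -1.0], [3.6, -1.2], [3.3, -0.8], [3.5, -0.5], [3.1, -1.1], [3.1, -1.5], [3.2, -0.3], [1.9, -1.0]]
f1 [609.5  62.7]
f2 [681.1  52.8]
f3 [674.8   8.9]
f4 [602.1  18.9]
handle [ 594.7 -251.1]
hfront [ 600.3 -210. ]
hback [ 588.7 -297.1]
shaft_at_arm [ 608.6 -147.6]
shaft_ridge [631.4  35.9]
endL [629.3  87.3]
endR [675.4  80.2]
post [ 701.6 -154.4]
knobtop [ 643.2 -144.9]
spind [ 643.5 -146.1]
armend [ 633.7 -140.3]
armbase [ 687.1 -150.5]
armend [ 633.7 -140.3]
tipL [624.8  64.8]
tipR [644.2  62.3]
pr1 [507.6 107.7]
pr1i [494.6  94.3]
pr2i [482.8  79.7]
pr2 [469.1  65. ]
slot1 [546.3  43.9]
slot2 [535.3  31.8]
sh1 [585.3  38.9]
sh2 [548.5  -3.8]
grip1 [601.4   2.3]
grip2 [616.4  -9.2]
gripb [600.7 -29.2]
gripc [587.2 -18.5]
```

```bash
cat >> h.py <<'E'
S=-8.; H=11.4   # grip: along the bar from its origin; TCP below centre line
def barRT(Ph,yaw,phi):
    R=down(yaw,-phi);return np.array(Ph)+R[:,0]*S+R[:,2]*H,R
def onridge(tipxy,yaw,phi,yr=35.8,xr=641.9,lift=0):
    """bar origin with the bar on the ridge; tipxy plan point of tip, ridge line through (xr,yr) at -7.9 deg"""
    d=np.array([np.cos(np.radians(yaw)),np.sin(np.radians(yaw))]);n=np.array([.1374,.9905])
    f=np.radians(phi);t=np.array(tipxy);a=((t-[xr,yr])@n)/(d@n)  # tip ahead of ridge, plan
    A=320*np.cos(f)-19*np.sin(f);L=(A-a)  # handle behind ridge in plan
    z=18+18/np.cos(f)-L*np.tan(f)+lift
    return np.r_[t-d*A,z]
E
python3 - <<'E'
from h import *
from station import bot
s=bot.state()
Ph=[593.5,-253,14.4];p,R=barRT(Ph,82.6,4.2);print(p)
plan(s,p+[0,0,70],R,6)
for tip,y,f in(((634.5,63.5),82.6,4.2),((634.5,63.5),82.6,-22),((650,102),82.7,-22),((650,102),82.7,-10),((650,102),82.7,4.3),((650,102),93.4,4.3)):
    b=onridge(tip,y,f);print(f,b.round(1),barRT(b,y,f)[0].round(1))
E
```

```text
[ 592.57993573 -260.08410248    2.44470938]
rot/row(6deg): [-0.019  0.103  0.005] n 6
[-34.4, 3.5, 41.6] [-34.9, 3.5, 41.3] [-35.3, 3.4, 40.9] [-35.7, 3.3, 40.5] [-36.2, 3.3, 40.1] [-36.6, 3.2, 39.7] 
4.2 [ 593.6 -251.6   14.7] [ 592.7 -258.7    2.7]
-22 [ 595.4 -237.8  149.5] [ 593.9 -249.4  141.9]
-22 [ 611.4 -199.4  133.2] [ 609.9 -210.9  125.6]
-10 [ 609.5 -213.9   80.7] [ 608.3 -223.6   70.8]
4.3 [ 609.6 -213.1   17.2] [ 608.7 -220.2    5.2]
4.3 [ 668.8 -215.1   17.3] [ 669.3 -222.2    5.3]
```

Emit:
drive_tool(
  rows=[
    [[-34.4, 3.5, 41.6], [-0.02, 0.1, 0], 0],
    [[-34.9, 3.5, 41.3], [-0.02, 0.1, 0], 0],
    [[-35.3, 3.4, 40.9], [-0.02, 0.1, 0], 0],
    [[-35.7, 3.3, 40.5], [-0.02, 0.1, 0], 0],
    [[-36.2, 3.3, 40.1], [-0.02, 0.1, 0], 0],
    [[-36.6, 3.2, 39.7], [-0.02, 0.1, 0], 0],
    [[0, 0, 0], [0, 0, 0], 0],
    [[0, 0, 0], [0, 0, 0], 0],
  ],
)

```text
t: 2.9
tcp_pos: [583.1, -281.7, 65.9]
eef_rot: [[0.149, 0.989, 0.01], [0.987, -0.149, 0.064], [0.065, 0.0, -0.998]]
force: [0.6, 0.3, 0.3]
gripper_width: 85.4
```

Run:
```python
from h import *
from station import bot
s=bot.state();show(s)
Ph=[593.5,-253,14.4];p,R=barRT(Ph,82.6,4.2)
plan(s,p+[0,0,2],R,4)
```

```text
t 2.9 tcp [ 583.1 -281.7   65.9] F [0.6 0.3 0.3] w 85.4 R [[0.149, 0.989, 0.01], [0.987, -0.149, 0.064], [0.065, 0.0, -0.998]] q [ 42.  35. -23.  96.  12.  52.   6.]
rot/row(6deg): [ 0.004  0.019 -0.049] n 4
[4.7, 1.5, 15.7] [4.6, 1.6, 15.7] [4.6, 1.6, 15.7] [4.6, 1.6, 15.7]
```

Emit:
drive_tool(
  rows=[
    [[5, 2, 15], [0, 0.02, -0.05], 0],
    [[5, 2, 15], [0, 0.02, -0.05], 0],
    [[4, 1, 12], [0, 0.02, -0.05], 0],
    [[4, 1, 9], [0, 0.02, -0.05], 0],
    [[1, 0, 5], [0, 0, 0], 0],
    [[0, 0, 0], [0, 0, 0], 0],
  ],
)

```text
t: 3.65
tcp_pos: [596.0, -253.8, 11.0]
eef_rot: [[0.119, 0.993, 0.015], [0.99, -0.12, 0.073], [0.075, 0.007, -0.997]]
force: [-0.1, 0.4, 0.5]
gripper_width: 85.7
```

Emit:
drive_tool(
  rows=[
    [[-4, -2, 4], [0, 0, 0.05], 0],
    [[-2, -1, 2], [0, 0, 0], 0],
    [[0, 0, 1], [0, 0, 0], 0.3],
    [[0, 0, 0], [0, 0, 0], 0.6],
    [[0, 0, 0], [0, 0, 0], 1],
    [[0, 0, 0], [0, 0, 0], 1],
    [[0, 0, 0], [0, 0, 0], 1],
    [[0, 0, 0], [0, 0, 0], 1],
  ],
  force=90,
)

```text
t: 4.65
tcp_pos: [593.3, -261.5, 4.7]
eef_rot: [[0.128, 0.992, 0.019], [0.989, -0.129, 0.071], [0.073, 0.01, -0.997]]
force: [0.6, -0.6, -1.0]
gripper_width: 20.4
```

```bash
sed -i 's/H=11.4/H=9.3/' h.py
cat >> h.py <<'E'
def path(s,W):
    """W: list of (pos,R) way points; prints rows from the present pose through them"""
    p,R=np.array(s["tcp_pos"]),np.array(s["eef_rot"])
    for q,Q in W:
        rv=np.degrees(Ro.from_matrix(R.T@Q).as_rotvec())/6;print("[%s,%s,1],"%((R.T@(np.array(q)-p)).round(1).tolist(),rv.round(2).tolist()),end=" ");p,R=np.array(q),Q
    print()
E
python3 - <<'E'
from h import *
from station import bot
s=bot.state();tip=(634.5,62.5)
W=[barRT(onridge(tip,82.6,f,lift=1.5),82.6,f) for f in np.linspace(4.2,-22.5,11)[1:]];print(W[-1][0])
path(s,W)
E
```

```text
[ 594.07590137 -248.7483186   148.38904501]
[[0.6, -0.8, -15.4],[0.09, -0.44, -0.0],1], [[-1.0, 0.0, -14.1],[-0.0, -0.44, 0.0],1], [[-0.9, -0.0, -14.2],[-0.0, -0.44, -0.0],1], [[-0.9, 0.0, -14.3],[0.0, -0.44, -0.0],1], [[-0.9, -0.0, -14.3],[-0.0, -0.45, 0.0],1], [[-0.8, 0.0, -14.4],[0.0, -0.44, -0.0],1], [[-0.8, 0.0, -14.5],[-0.0, -0.45, -0.0],1], [[-0.8, -0.0, -14.6],[-0.0, -0.44, -0.0],1], [[-0.8, 0.0, -14.6],[-0.0, -0.45, -0.0],1], [[-0.7, -0.0, -14.7],[-0.0, -0.44, 0.0],1],
```

Emit:
drive_tool(
  rows=[
    [[0.6, -0.8, -10], [0.09, -0.3, 0], 1],
    [[-1, 0, -14], [0, -0.44, 0], 1],
    [[-1, 0, -14], [0, -0.44, 0], 1],
    [[-1, 0, -14], [0, -0.44, 0], 1],
    [[-1, 0, -14], [0, -0.44, 0], 1],
    [[-1, 0, -14], [0, -0.44, 0], 1],
    [[-1, 0, -14], [0, -0.44, 0], 1],
    [[-1, 0, -14], [0, -0.44, 0], 1],
    [[-1, 0, -12], [0, -0.4, 0], 1],
    [[0, 0, -6], [0, -0.2, 0], 1],
    [[0, 0, 0], [0, 0, 0], 1],
  ],
)

```text
t: 6.02
tcp_pos: [592.7, -248.1, 133.8]
eef_rot: [[0.12, 0.992, -0.047], [0.927, -0.129, -0.352], [-0.355, -0.001, -0.935]]
force: [1.7, -1.2, -3.7]
gripper_width: 20.0
```

Run:
```python
from h import *
from station import bot
s=bot.state();show(s);R=np.array(s["eef_rot"])
ph=np.array(s["tcp_pos"])-R[:,0]*S-R[:,2]*H;phi=np.degrees(np.arcsin(R[2,0]));yaw=np.degrees(np.arctan2(R[1,0],R[0,0]))
tip=ph+R[:,0]*320-R[:,2]*19;print("phi",phi,"yaw",yaw,"Ph",ph,"tip",tip)
f=np.radians(phi);print("ridge gap",ph[2]-onridge(tip[:2],yaw,phi)[2])
W=[barRT(onridge(t,82.7,-22.5,lift=1.5),82.7,-22.5) for t in np.linspace(tip[:2],(650,101),8)[1:]]
path(s,W)
c=bot.camera("scene");g=bot.camera("top");im=np.vstack([cv2.resize(a,(800,300),interpolation=cv2.INTER_CUBIC) for a in(c["frame"][170:290,130:450],g["frame"][110:221,160:456])])
cv2.imwrite("pics/d1.png",im[:,:,::-1])
```

```text
t 6.03 tcp [ 592.7 -248.1  133.8] F [ 1.7 -1.2 -3.7] w 20.0 R [[0.12, 0.992, -0.047], [0.927, -0.129, -0.352], [-0.355, -0.001, -0.935]] q [ 20.  27. -14. 100.  32.  58. -19.]
phi -20.81574935438008 yaw 82.61758975393363 Ph [ 594.05001118 -237.37603672  139.63218737] tip [633.36810135  65.95120173  43.67556071]
ridge gap -2.999250922149855
[[3.6, 2.2, -13.2],[-0.01, -0.28, -0.01],1], [[5.7, 1.7, 0.0],[0.0, 0.0, 0.0],1], [[5.7, 1.7, 0.0],[0.0, 0.0, 0.0],1], [[5.7, 1.7, 0.0],[0.0, 0.0, 0.0],1], [[5.7, 1.7, 0.0],[0.0, 0.0, 0.0],1], [[5.7, 1.7, 0.0],[0.0, 0.0, 0.0],1], [[5.7, 1.7, 0.0],[0.0, 0.0, 0.0],1],
```

View pics/d1.png

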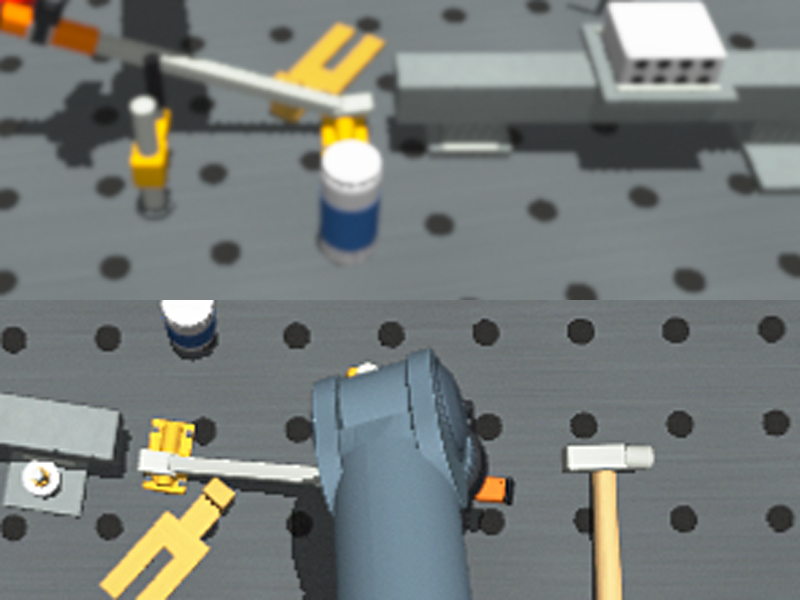

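The bar is gripped and dipped. The scene crop shows its blade just clear of the beam's end at (370,103), and the top crop shows it lying over the ridge.

Emit:
drive_tool(
  rows=[
    [[2, 2, -7], [0, -0.2, 0], 1],
    [[3, 2, -6], [0, -0.1, 0], 1],
    [[5, 2, 0], [0, 0, 0], 1],
    [[6, 2, 0], [0, 0, 0], 1],
    [[6, 2, 0], [0, 0, 0], 1],
    [[0, 0, 0], [0, 0, 0], 1],
  ],
)

```text
t: 6.88
tcp_pos: [596.2, -245.2, 143.3]
eef_rot: [[0.119, 0.99, -0.076], [0.902, -0.139, -0.408], [-0.415, -0.02, -0.91]]
force: [-1.7, 1.5, -0.7]
gripper_width: 20.3
```

```bash
cat >> h.py <<'E'
def bar(s):
    R=np.array(s["eef_rot"]);ph=np.array(s["tcp_pos"])-R[:,0]*S-R[:,2]*H;phi=np.degrees(np.arcsin(R[2,0]));yaw=np.degrees(np.arctan2(R[1,0],R[0,0]))
    tip=ph+R[:,0]*320-R[:,2]*19;print("phi",phi.round(2),"yaw",yaw.round(2),"Ph",ph.round(1),"tip",tip.round(1),"gap",(ph[2]-onridge(tip[:2],yaw,phi)[2]).round(1));return tip,yaw,phi
E
python3 - <<'E'
from h import *
from station import bot
s=bot.state();show(s);tip,y,f=bar(s)
W=[barRT(onridge(t,82.7,-22.5,lift=1),82.7,-22.5) for t in np.linspace(tip[:2],(650,101),6)[1:]]
path(s,W)
E
```

```text
t 6.88 tcp [ 596.2 -245.2  143.3] F [-1.7  1.5 -0.7] w 20.3 R [[0.119, 0.99, -0.076], [0.902, -0.139, -0.408], [-0.415, -0.02, -0.91]] q [ 17.  28. -13.  99.  35.  61. -22.]
phi -24.49 yaw 82.51 Ph [ 597.9 -234.1  148.4] tip [637.3  62.3  33. ] gap -13.9
[[3.5, 3.1, -3.0],[-0.22, 0.33, -0.03],1], [[8.7, 1.5, 0.0],[0.0, 0.0, 0.0],1], [[8.7, 1.5, 0.0],[0.0, 0.0, 0.0],1], [[8.7, 1.5, 0.0],[0.0, 0.0, 0.0],1], [[8.7, 1.5, 0.0],[0.0, 0.0, 0.0],1],
```

Emit:
drive_tool(
  rows=[
    [[3, 3, -2], [-0.2, 0.3, 0], 1],
    [[8, 1, 0], [0, 0, 0], 1],
    [[8, 1, 0], [0, 0, 0], 1],
    [[0, 0, 0], [0, 0, 0], 1],
  ],
)

```text
t: 7.38
tcp_pos: [598.3, -245.3, 143.7]
eef_rot: [[0.124, 0.99, -0.063], [0.904, -0.139, -0.405], [-0.409, -0.006, -0.912]]
force: [-1.3, 1.3, -2.3]
gripper_width: 20.2
```

Run:
```python
from h import *
from station import bot
s=bot.state();show(s);tip,y,f=bar(s)
c=bot.camera("wrist");np.savez("pics/w2.npz",T=wristT(c,s),**c)
cv2.imwrite("pics/w2.png",cv2.resize(c["frame"][:,:,::-1],(800,600),interpolation=cv2.INTER_CUBIC))
```

```text
t 7.38 tcp [ 598.3 -245.3  143.7] F [-1.3  1.3 -2.3] w 20.2 R [[0.124, 0.99, -0.063], [0.904, -0.139, -0.405], [-0.409, -0.006, -0.912]] q [ 17.  27. -13.  99.  35.  61. -22.]
phi -24.16 yaw 82.17 Ph [ 599.9 -234.3  148.9] tip [640.9  62.6  35.3] gap -11.4
```

View pics/w2.png

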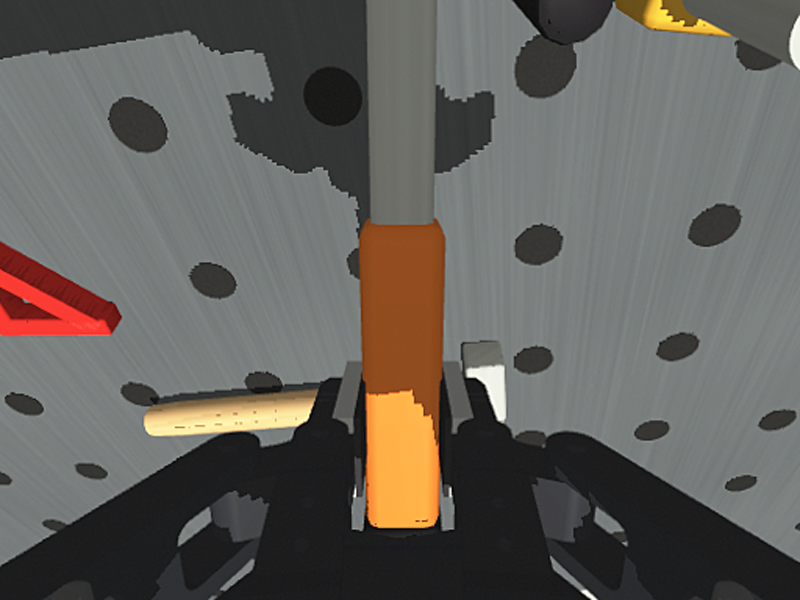

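The wrist view shows the handle gripped straight along the tool, from (400,222) to (400,527), with the shaft running on up the picture. Forward rows had almost no effect, so I'll measure the bar's true pitch in the grip.

Run:
```python
from h import *
from station import bot
print(bot.state()["moment"])
c=dict(np.load("pics/w2.npz"));f=c["frame"].astype(int);Tt=np.array(c["T_tool_cam"])
# shaft edges along rows: grey, low saturation vs darker table
for r in (2,30,60,90,120,135):
    row=f[r,200:310].sum(1);d=np.abs(np.diff(row));i=np.sort(np.argsort(d)[-4:]);print(r,(i+200).tolist(),d[i].tolist())
for n,v,z in(("front",142,-20.3),("back",337,-20.3)):
    print(n,plane(c,[(257,v)],z,Tt)[0].round(1))
# actual tip: scene image brightness
s=bot.camera("scene");t=bot.camera("top");np.savez("pics/s3.npz",**s);np.savez("pics/t3.npz",**t)
for n,k in(("scene",s),("top",t)):
    g=k["frame"].astype(int);print(n,[ (b[0].round(1).tolist(),b[1].tolist()) for b in blobs(((g.min(2)>175)).astype(np.uint8)*255,10)][:14])
```

```text
[0.01244364 0.34588529 0.20162961]
2 [233, 234, 278, 279] [83, 90, 29, 78]
30 [234, 235, 278, 279] [145, 19, 51, 37]
60 [278, 283, 284, 303] [119, 112, 162, 217]
90 [235, 236, 277, 278] [99, 53, 94, 51]
120 [214, 216, 236, 277] [208, 52, 98, 94]
135 [227, 235, 236, 277] [261, 26, 119, 82]
front [ 55.6   1.2 -20.3]
back [-33.5   1.2 -20.3]
scene [([358.6, 12.1], [315, 0, 88, 27, 1870]), ([419.0, 1.7], [418, 0, 3, 5, 11]), ([471.0, 13.7], [449, 0, 41, 33, 818]), ([270.3, 16.4], [239, 2, 64, 30, 1592]), ([428.7, 8.7], [424, 3, 10, 12, 69]), ([443.2, 17.0], [439, 13, 9, 9, 51]), ([481.6, 85.8], [439, 49, 73, 80, 3652]), ([430.7, 66.6], [426, 63, 10, 9, 58]), ([396.3, 181.6], [373, 170, 49, 24, 926]), ([323.2, 197.4], [290, 192, 71, 11, 660]), ([246.1, 205.8], [207, 195, 72, 22, 355]), ([398.3, 204.9], [377, 203, 43, 4, 131]), ([186.9, 211.9], [183, 209, 9, 7, 49]), ([270.5, 236.1], [259, 226, 24, 22, 412])]
top [([32.6, 22.4], [0, 0, 94, 42, 2358]), ([50.4, 2.3], [48, 0, 6, 6, 19]), ([64.9, 2.3], [63, 0, 5, 6, 17]), ([118.5, 1.9], [117, 0, 5, 5, 16]), ([309.5, 18.9], [120, 0, 364, 40, 10672]), ([177.4, 1.4], [174, 0, 8, 4, 24]), ([222.0, 1.4], [217, 0, 12, 6, 35]), ([194.2, 5.0], [191, 3, 6, 5, 20]), ([76.0, 10.0], [74, 7, 5, 8, 11]), ([115.3, 13.9], [113, 13, 6, 3, 12]), ([194.6, 17.3], [193, 16, 4, 4, 11]), ([118.8, 19.9], [117, 19, 6, 3, 12]), ([124.7, 29.4], [117, 20, 21, 20, 126]), ([157.0, 22.7], [155, 20, 5, 6, 15])]
```

Run:
```python
from h import *
s=np.load("pics/s3.npz")["frame"];t=np.load("pics/t3.npz")["frame"]
im=np.hstack([cv2.resize(s[180:240,230:310],(400,300),interpolation=cv2.INTER_CUBIC),cv2.resize(t[140:200,190:270],(400,300),interpolation=cv2.INTER_CUBIC)])
im=cv2.vconcat([im,cv2.resize(s[170:245,110:310],(800,300),interpolation=cv2.INTER_CUBIC)])
cv2.imwrite("pics/d2.png",im[:,:,::-1])
```

```text
(no output)
```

View pics/d2.png

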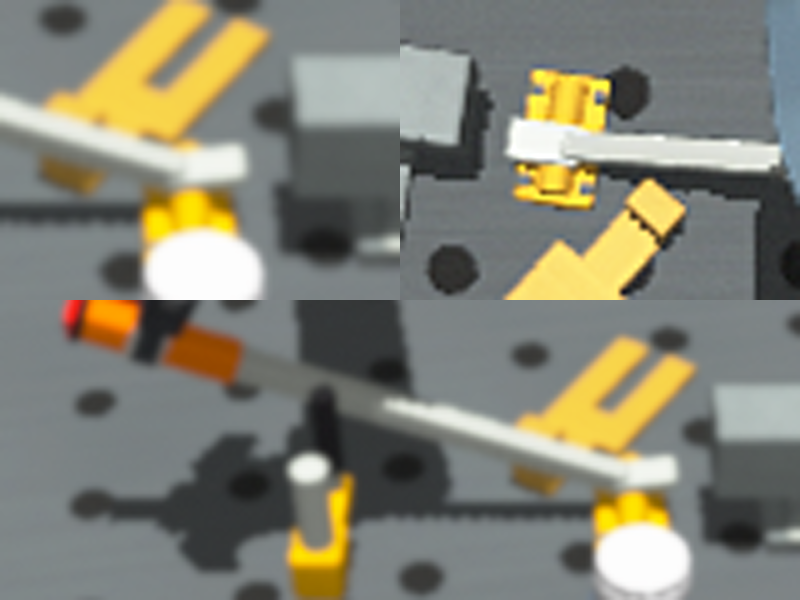

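The crops (5x) show the tip edge near (245,153) in the scene crop and (508,138) in the top crop. The blade lies almost level and the bend sits over the ridge, so the bar is resting on its bend.

Run:
```python
from h import *
s=dict(np.load("pics/s3.npz"));t=dict(np.load("pics/t3.npz"))
S2=lambda x,y:(230+x/5,180+y/5)
T2=lambda x,y:(190+(x-400)/5,140+y/5)
S4=lambda x,y:(110+x/4,170+(y-300)/4)
print("tip",two(s,S2(245,153),t,T2(508,138)))
print("bend",two(s,S2(183,163),t,T2(562,143)))
print("handlefront z via plane: scene ray at x~609:",[ (o:=rays(s,[S4(243,352)]))and (o[0]+o[1][0]*((606-o[0][0])/o[1][0][0])).round(1)])
print("beam corner",two(s,S2(292,60),t,T2(470,52)), two(s,S2(294,118),t,T2(470,52)))
```

```text
tip (array([637.63179147,  63.57437601,  40.68558053]), np.float64(0.844500959525778))
bend (array([634.89646206,  33.56392855,  36.26790504]), np.float64(0.3636706398464869))
handlefront z via plane: scene ray at x~609: [array([ 606. , -189.8,  139.1])]
beam corner (array([670.92601315,  74.84872792, 127.34042323]), np.float64(0.3415671966429407)) (array([676.05679022,  77.21657933,  95.88775431]), np.float64(1.9424500725579998))
```

Emit:
drive_tool(
  rows=[
    [[6, 1, -6], [0, 0, 0], 1],
    [[7, 1, -4], [0, 0, 0], 1],
    [[7, 1, -3], [0, 0, 0], 1],
    [[0, 0, -1], [0, 0, 0], 1],
  ],
)

```text
t: 8.02
tcp_pos: [598.7, -240.4, 154.1]
eef_rot: [[0.125, 0.989, -0.077], [0.89, -0.147, -0.431], [-0.438, -0.015, -0.899]]
force: [-1.8, 0.6, -2.9]
gripper_width: 20.3
```

Run:
```python
from h import *
from station import bot
s=bot.state();show(s);tip,y,f=bar(s);print(s["moment"])
```

```text
t 8.03 tcp [ 598.7 -240.4  154.1] F [-1.8  0.6 -2.9] w 20.3 R [[0.125, 0.989, -0.077], [0.89, -0.147, -0.431], [-0.438, -0.015, -0.899]] q [ 15.  27. -13.  99.  36.  63. -23.]
phi -25.97 yaw 81.98 Ph [ 600.5 -229.2  158.9] tip [642.1  63.8  35.9] gap -9.7
[0.85203402 0.36596078 0.34303037]
```

Emit:
drive_tool(
  rows=[
    [[16, 0, -8], [0, 0.3, 0], 1],
  ],
)

```text
t: 8.15
tcp_pos: [598.0, -236.2, 158.3]
eef_rot: [[0.131, 0.988, -0.082], [0.893, -0.154, -0.422], [-0.43, -0.018, -0.903]]
force: [-6.1, -29.7, 12.4]
gripper_width: 20.0
```

Emit:
drive_tool(
  rows=[
    [[16, 0, -8], [0, 0.3, 0], 1],
  ],
)

```text
t: 8.28
tcp_pos: [597.6, -232.8, 163.3]
eef_rot: [[0.139, 0.987, -0.086], [0.897, -0.162, -0.412], [-0.42, -0.02, -0.907]]
force: [-5.4, -18.9, 4.2]
gripper_width: 20.2
```

Run:
```python
from h import *
from station import bot
s=bot.state();show(s);tip,y,f=bar(s);print(s["moment"],s["joint_velocities"])
```

```text
t 8.28 tcp [ 597.6 -232.8  163.3] F [ -5.4 -18.9   4.2] w 20.2 R [[0.139, 0.987, -0.086], [0.897, -0.162, -0.412], [-0.42, -0.02, -0.907]] q [ 16.  27. -13.  98.  34.  64. -23.]
phi -24.86 yaw 81.18 Ph [ 599.5 -221.8  168.4] tip [645.7  72.9  51.1] gap 9.6
[-4.34381112  1.25813018  0.47985299] [ 0.87952876 -2.37631281 -1.545132   -2.37640214 -6.25768489  5.79012486
  2.04072035]
```

```bash
cat >> h.py <<'E'
def tipcam(bot,show=0):
    s=bot.camera("scene");t=bot.camera("top")
    def edge(f,x0,x1,y0,y1,side,thr):
        m=(f[y0:y1,x0:x1].min(2)>thr).astype(np.uint8);m=cv2.morphologyEx(m,cv2.MORPH_OPEN,np.ones((3,3),np.uint8))
        ys,xs=np.nonzero(m);e=xs.max() if side>0 else xs.min();k=abs(xs-e)<=1
        return (x0+e+.5*side,y0+ys[k].mean()),len(xs)
    a,na=edge(s["frame"],262,287,200,220,1,165);b,nb=edge(t["frame"],203,225,158,176,-1,185)
    print("px",a,na,b,nb);p,e=two(s,a,t,b);print("tip cam",p.round(1),e.round(1))
    np.savez("pics/s_last.npz",**s);np.savez("pics/t_last.npz",**t);return p
E
python3 - <<'E'
from h import *
from station import bot
class B:
    def camera(self,n): return dict(np.load("pics/%s3.npz"%n[0]))
tipcam(B())
tipcam(bot);show(bot.state());bar(bot.state())
E
```

```text
px (np.float64(278.5), np.float64(212.0)) 114 (np.float64(211.5), np.float64(167.26666666666668)) 97
tip cam [638.8  63.2  37.2] 1.1
px (np.float64(279.5), np.float64(212.73333333333332)) 125 (np.float64(210.5), np.float64(166.92857142857142)) 105
tip cam [640.   65.8  35.4] 1.6
t 8.38 tcp [ 597.8 -232.7  163.6] F [ -4.2 -17.    4.3] w 20.1 R [[0.139, 0.987, -0.085], [0.897, -0.162, -0.412], [-0.42, -0.019, -0.907]] q [ 16.  26. -13.  98.  34.  64. -23.]
phi -24.86 yaw 81.2 Ph [ 599.7 -221.7  168.7] tip [645.7  73.   51.4] gap 10.0
```

Emit:
drive_tool(
  rows=[
    [[-5, 0, -4], [0, 0, 0], 1],
    [[-3, 0, -6], [0, 0, 0], 1],
    [[-2, 0, -4], [0, 0, 0], 1],
    [[0, 0, -1], [0, 0, 0], 1],
  ],
  force=120,
)

```text
t: 8.88
tcp_pos: [597.8, -228.6, 177.8]
eef_rot: [[0.134, 0.987, -0.085], [0.901, -0.157, -0.404], [-0.412, -0.022, -0.911]]
force: [-0.4, -0.2, -6.1]
gripper_width: 19.2
```

Run:
```python
from h import *
from station import bot
tipcam(bot);s=bot.state();show(s);bar(s);print(s["moment"])
a=np.load("pics/s_last.npz")["frame"];t=np.load("pics/t_last.npz")["frame"]
im=np.hstack([cv2.resize(a[170:240,220:310],(450,350),interpolation=cv2.INTER_CUBIC),cv2.resize(t[140:210,190:260],(350,350),interpolation=cv2.INTER_CUBIC)])
cv2.imwrite("pics/d3.png",im[:,:,::-1])
```

```text
px (np.float64(282.5), np.float64(208.1818181818182)) 137 (np.float64(207.5), np.float64(166.07692307692307)) 121
tip cam [640.5  72.6  50.1] 1.8
t 8.97 tcp [ 597.7 -228.4  177.6] F [-0.7 -0.5 -6. ] w 19.6 R [[0.134, 0.987, -0.085], [0.901, -0.157, -0.404], [-0.412, -0.022, -0.911]] q [ 16.  25. -14.  98.  33.  66. -21.]
phi -24.35 yaw 81.55 Ph [ 599.6 -217.5  182.7] tip [644.   78.6  68.1] gap 28.8
[ 0.13429089 -0.03691744 -0.075021  ]
```

View pics/d3.png

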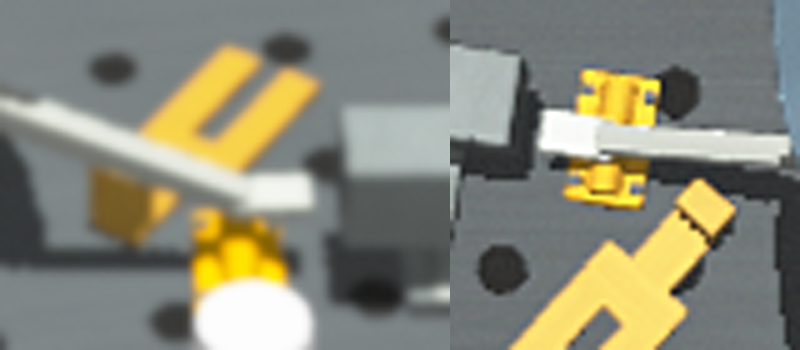

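The scene crop shows the blade level and just short of the beam at (312,190). The top crop shows the bend at (597,135), now past the ridge. The bar has slipped about 3° nose-down in the grip, so I add that to the model.

```bash
cat >> h.py <<'E'
D=-3.2
def Ry(d): return Ro.from_rotvec([0,np.radians(d),0]).as_matrix()
def barRT(Ph,yaw,phi):
    Rb=down(yaw,-phi);return np.array(Ph)+Rb[:,0]*S+Rb[:,2]*H,Rb@Ry(-D)
def bar(s):
    R=np.array(s["eef_rot"])@Ry(D);ph=np.array(s["tcp_pos"])-R[:,0]*S-R[:,2]*H;phi=np.degrees(np.arcsin(R[2,0]));yaw=np.degrees(np.arctan2(R[1,0],R[0,0]))
    tip=ph+R[:,0]*320-R[:,2]*19;print("phi",phi.round(2),"yaw",yaw.round(2),"Ph",ph.round(1),"tip",tip.round(1),"gap",(ph[2]-onridge(tip[:2],yaw,phi)[2]).round(1));return tip,yaw,phi
E
python3 - <<'E'
from h import *
from station import bot
s=bot.state();bar(s)
W=[]
for k in np.linspace(0,1,6)[1:]:
    f=-27.5+4.5*k;y=81.6+1.1*k;tip=np.array([641,73.])+k*np.array([4,3]);W.append(barRT(onridge(tip,y,f,lift=10-8.5*k),y,f))
path(s,W);b=onridge((645,76),82.7,-23,lift=1.5);print(b, b[2]-320*np.sin(np.radians(23))+19*np.cos(np.radians(23)))
b=onridge((650,102),82.7,-23,lift=1.5);print(b, b[2]-320*np.sin(np.radians(23))+19*np.cos(np.radians(23)))
E
```

```text
phi -27.55 yaw 81.64 Ph [ 599.6 -217.2  182.1] tip [642.6  72.1  51. ] gap 10.1
[[2.3, 0.9, 6.7],[-0.25, 0.16, -0.04],1], [[1.5, 1.9, 6.4],[-0.01, 0.15, -0.03],1], [[1.5, 1.9, 6.4],[-0.01, 0.15, -0.03],1], [[1.4, 1.9, 6.4],[-0.01, 0.15, -0.03],1], [[1.4, 1.9, 6.4],[-0.01, 0.15, -0.03],1], 
[ 606.62833769 -223.53768419  150.15592761] 42.61155871179103
[ 611.62833769 -197.53768419  138.93202918] 31.387660274449765
```

Emit:
drive_tool(
  rows=[
    [[2, 1, 6], [-0.2, 0.16, -0.03], 1],
    [[1.5, 2, 6], [0, 0.15, -0.03], 1],
    [[1.5, 2, 6], [0, 0.15, -0.03], 1],
    [[1.5, 2, 6], [0, 0.15, -0.03], 1],
    [[1, 1, 4], [0, 0.1, 0], 1],
    [[0, 0, 0], [0, 0, 0], 1],
  ],
)

```text
t: 9.72
tcp_pos: [605.3, -232.4, 145.8]
eef_rot: [[0.123, 0.991, -0.055], [0.933, -0.134, -0.335], [-0.339, -0.01, -0.941]]
force: [-0.1, 0.6, -6.4]
gripper_width: 19.2
```

Run:
```python
from h import *
from station import bot
s=bot.state();show(s);t,y,f=bar(s);tipcam(bot)
W=[barRT(onridge(p,y,f,lift=2),y,f) for p in np.linspace(t[:2],(649,101),5)[1:]];path(s,W)
```

```text
t 9.72 tcp [ 605.3 -232.4  145.8] F [-0.1  0.6 -6.4] w 19.2 R [[0.123, 0.991, -0.055], [0.933, -0.134, -0.335], [-0.339, -0.01, -0.941]] q [ 19.  27. -14.  98.  31.  61. -18.]
phi -23.04 yaw 82.54 Ph [ 606.8 -221.5  151.2] tip [646.3  77.8  43.4] gap 3.2
px (np.float64(284.5), np.float64(211.0)) 148 (np.float64(206.5), np.float64(164.92857142857142)) 126
tip cam [644.7  76.5  43.8] 0.7
[[6.7, 0.3, 1.5],[-0.11, 0.0, -0.01],1], [[6.3, -0.1, 0.4],[0.0, 0.0, 0.0],1], [[6.3, -0.1, 0.4],[0.0, 0.0, 0.0],1], [[6.3, -0.1, 0.4],[0.0, 0.0, 0.0],1],
```

Emit:
drive_tool(
  rows=[
    [[2, 0, 3], [-0.1, -0.05, 0], 1],
    [[6, 0, 1], [0, 0, 0], 1],
    [[6, 0, 0.5], [0, 0, 0], 1],
    [[6, 0, 0.5], [0, 0, 0], 1],
    [[4, 0, 0], [0, 0, 0], 1],
    [[0, 0, 0], [0, 0, 0], 1],
  ],
)

```text
t: 10.58
tcp_pos: [609.6, -207.5, 133.2]
eef_rot: [[0.12, 0.992, -0.041], [0.931, -0.127, -0.341], [-0.344, 0.002, -0.939]]
force: [0.9, 0.6, -7.1]
gripper_width: 19.4
```

Run:
```python
from h import *
from station import bot
s=bot.state();show(s);t,y,f=bar(s);print(s["moment"])
W=[barRT(onridge((650,102),82.7,a,lift=0),82.7,a) for a in (f,-20,-17,-14,-11,-9)];path(s,W);print(W[-1][0])
```

```text
t 10.57 tcp [ 609.6 -207.5  133.2] F [ 0.9  0.6 -7.1] w 19.4 R [[0.12, 0.992, -0.041], [0.931, -0.127, -0.341], [-0.344, 0.002, -0.939]] q [ 17.  28. -15.  99.  32.  59. -21.]
phi -23.29 yaw 82.64 Ph [ 611.  -196.6  138.6] tip [649.5 102.4  29.5] gap 0.1
[-0.02044332 -0.02383057 -0.04757298]
[[-0.3, 0.8, 0.1],[0.02, 0.0, -0.01],1], [[-0.1, -0.0, 15.6],[0.0, 0.55, -0.0],1], [[0.0, -0.0, 14.1],[0.0, 0.5, 0.0],1], [[0.2, 0.0, 14.1],[-0.0, 0.5, -0.0],1], [[0.4, -0.0, 14.0],[0.0, 0.5, 0.0],1], [[0.3, 0.0, 9.3],[-0.0, 0.33, -0.0],1], 
[ 608.27339663 -223.72709623   68.25768172]
```

Emit:
drive_tool(
  rows=[
    [[0, 0.5, 10], [0, 0.35, 0], 1],
    [[0, 0, 14], [0, 0.5, 0], 1],
    [[0, 0, 14], [0, 0.5, 0], 1],
    [[0, 0, 12], [0, 0.43, 0], 1],
    [[0, 0, 6], [0, 0.2, 0], 1],
    [[0, 0, 0], [0, 0, 0], 1],
  ],
)

```text
t: 11.32
tcp_pos: [608.2, -226.8, 77.3]
eef_rot: [[0.129, 0.992, -0.014], [0.983, -0.13, -0.134], [-0.134, 0.004, -0.991]]
force: [-0.9, 3.5, -2.5]
gripper_width: 19.6
```

```bash
cat > lev.py <<'E'
import sys
from h import *
from station import bot
s=bot.state();show(s);t,y,f=bar(s);print(s["moment"])
a,y1,n=float(sys.argv[1]),float(sys.argv[2]),int(sys.argv[3]);tp=(float(sys.argv[4]),float(sys.argv[5])) if len(sys.argv)>4 else t[:2]
W=[barRT(onridge(t[:2]+(np.array(tp)-t[:2])*k,y+(y1-y)*k,f+(a-f)*k,lift=0),y+(y1-y)*k,f+(a-f)*k) for k in np.linspace(0,1,n+1)[1:]];path(s,W);print(W[-1][0])
E
python3 lev.py 4.5 82.7 12 650 102
```

```text
t 11.32 tcp [ 608.2 -226.8   77.3] F [-0.9  3.5 -2.5] w 19.6 R [[0.129, 0.992, -0.014], [0.983, -0.13, -0.134], [-0.134, 0.004, -0.991]] q [ 27.  32. -18.  99.  22.  52.  -9.]
phi -10.92 yaw 82.51 Ph [ 609.4 -217.3   84.9] tip [650.7  97.8  42.9] gap -0.7
[0.06019407 0.39409175 0.09303696]
[[0.4, -0.1, 5.5],[0.04, 0.21, -0.0],1], [[0.5, -0.0, 6.1],[-0.0, 0.21, -0.0],1], [[0.5, -0.0, 6.1],[-0.0, 0.21, -0.0],1], [[0.6, -0.0, 6.0],[-0.0, 0.21, -0.0],1], [[0.6, -0.0, 6.0],[-0.0, 0.21, -0.0],1], [[0.6, -0.0, 6.0],[-0.0, 0.21, -0.0],1], [[0.6, -0.0, 6.0],[0.0, 0.21, -0.0],1], [[0.7, -0.0, 6.0],[0.0, 0.21, -0.0],1], [[0.7, -0.0, 5.9],[0.0, 0.21, -0.0],1], [[0.7, -0.0, 5.9],[0.0, 0.21, -0.0],1], [[0.8, -0.0, 5.9],[0.0, 0.21, -0.0],1], [[0.8, -0.0, 5.8],[0.0, 0.21, -0.0],1], 
[ 608.73341854 -220.13606339    6.41558192]
```

Emit:
drive_tool(
  rows=[
    [[4, 0, 1], [0, 0, 0], 1],
    [[3, 0, 4], [0, 0.15, 0], 1],
    [[1, 0, 6], [0, 0.21, 0], 1],
    [[0.5, 0, 6], [0, 0.21, 0], 1],
    [[0.5, 0, 6], [0, 0.21, 0], 1],
    [[0.5, 0, 6], [0, 0.21, 0], 1],
    [[0.5, 0, 6], [0, 0.21, 0], 1],
  ],
)

```text
t: 12.2
tcp_pos: [616.3, -228.3, 58.5]
eef_rot: [[0.111, 0.994, 0.013], [0.993, -0.111, -0.031], [-0.03, 0.016, -0.999]]
force: [-4.5, -0.1, 7.8]
gripper_width: 19.9
```

```bash
python3 lev.py 4.5 82.7 7 650 102
```

```text
t 12.2 tcp [ 616.3 -228.3   58.5] F [-4.5 -0.1  7.8] w 19.9 R [[0.111, 0.994, 0.013], [0.993, -0.111, -0.031], [-0.03, 0.016, -0.999]] q [ 32.  35. -21.  97.  17.  50.  -3.]
phi -4.9 yaw 83.57 Ph [ 617.1 -219.5   67.1] tip [652.7  98.9  58.7] gap 9.0
[-1.10874921  1.40838284  0.78684308]
[[0.9, -1.8, 15.3],[0.15, 0.22, 0.03],1], [[0.7, -1.1, 6.2],[-0.0, 0.22, 0.02],1], [[0.7, -1.1, 6.2],[-0.0, 0.22, 0.02],1], [[0.8, -1.1, 6.2],[-0.0, 0.22, 0.02],1], [[0.8, -1.1, 6.2],[-0.0, 0.22, 0.02],1], [[0.8, -1.1, 6.1],[-0.0, 0.22, 0.02],1], [[0.9, -1.1, 6.1],[-0.0, 0.22, 0.02],1], 
[ 608.73341854 -220.13606339    6.41558192]
```

Emit:
drive_tool(
  rows=[
    [[0.5, -5, 6], [0.1, 0, 0.06], 1],
    [[0.5, -4, 10], [0.05, 0, 0.05], 1],
    [[0.5, -3, 11], [0, 0, 0.04], 1],
    [[0.5, -2, 11], [0, 0.1, 0.02], 1],
  ],
)

```text
t: 12.7
tcp_pos: [617.0, -230.8, 38.8]
eef_rot: [[0.12, 0.992, 0.024], [0.992, -0.119, -0.032], [-0.029, 0.028, -0.999]]
force: [-7.7, -1.7, 16.4]
gripper_width: 19.4
```

```bash
cat >> h.py <<'E'
from scipy.optimize import brentq
def fitD(s):
    """pitch of the bar in the grip if it lies on the ridge"""
    global D
    def g(d):
        R=np.array(s["eef_rot"])@Ry(d);G=np.array(s["tcp_pos"])-np.array(s["eef_rot"])[:,2]*19
        # pivot at the grasp point; its bar coordinates fixed
        ph=G-R[:,0]*S-R[:,2]*(H-19);phi=np.degrees(np.arcsin(R[2,0]));yaw=np.degrees(np.arctan2(R[1,0],R[0,0]));tip=ph+R[:,0]*320-R[:,2]*19
        return ph[2]-onridge(tip[:2],yaw,phi)[2]
    D=brentq(g,-25,15);print("D",round(D,2));return D
E
sed -i 's/^t=\|^s=bot.state();show(s);/s=bot.state();show(s);bar(s);import h;h.fitD(s);/' lev.py; python3 lev.py 4.5 82.7 7 650 102
```

```text
t 12.7 tcp [ 617.  -230.8   38.8] F [-7.7 -1.7 16.4] w 19.4 R [[0.12, 0.992, 0.024], [0.992, -0.119, -0.032], [-0.029, 0.028, -0.999]] q [ 32.  36. -20.  98.  18.  47.  -4.]
phi -4.88 yaw 83.0 Ph [ 617.8 -222.    47.4] tip [656.3  96.1  39.1] gap -10.8
D -0.9
phi -2.58 yaw 83.06 Ph [ 617.8 -222.4   47.7] tip [655.9  95.9  52.3] gap 0.0
[0.53185054 1.71108359 0.95606106]
[[1.2, -2.2, 4.7],[0.27, 0.17, 0.02],1], [[1.2, -1.2, 4.7],[0.0, 0.17, 0.01],1], [[1.2, -1.2, 4.7],[-0.0, 0.17, 0.01],1], [[1.3, -1.2, 4.7],[-0.0, 0.17, 0.01],1], [[1.3, -1.2, 4.6],[-0.0, 0.17, 0.01],1], [[1.3, -1.2, 4.6],[-0.0, 0.17, 0.01],1], [[1.3, -1.2, 4.6],[-0.0, 0.17, 0.01],1], 
[ 608.73341854 -220.13606339    6.41558192]
```

Emit:
drive_tool(
  rows=[
    [[0.5, -10, 5], [0.1, 0, 0], 1],
    [[0.5, -10, 5], [0.1, 0, 0], 1],
  ],
)

```text
t: 12.95
tcp_pos: [611.2, -230.2, 39.8]
eef_rot: [[0.125, 0.992, 0.031], [0.992, -0.124, -0.035], [-0.03, 0.035, -0.999]]
force: [2.1, -2.8, 12.3]
gripper_width: 19.6
```

```bash
python3 lev.py 4.5 82.7 7 650 102
python3 - <<'E'
from station import bot
import cv2
c=bot.camera("wrist");cv2.imwrite("pics/w3.png",cv2.resize(c["frame"][:,:,::-1],(800,600)))
E
```

```text
t 12.95 tcp [ 611.2 -230.2   39.8] F [ 2.1 -2.8 12.3] w 19.6 R [[0.125, 0.992, 0.031], [0.992, -0.124, -0.035], [-0.03, 0.035, -0.999]] q [ 32.  35. -20.  99.  18.  47.  -4.]
phi -4.94 yaw 82.69 Ph [ 612.  -221.4   48.4] tip [652.1  96.5  39.7] gap -10.1
D -1.05
phi -2.79 yaw 82.76 Ph [ 611.9 -221.8   48.7] tip [651.6  96.3  52. ] gap 0.0
[ 0.15346914 -0.45301874 -0.24569858]
[[1.2, -1.6, 4.8],[0.34, 0.17, 0.01],1], [[1.2, -0.4, 4.9],[0.0, 0.17, 0.0],1], [[1.2, -0.4, 4.8],[-0.0, 0.17, 0.0],1], [[1.3, -0.4, 4.8],[-0.0, 0.17, 0.0],1], [[1.3, -0.4, 4.8],[-0.0, 0.17, 0.0],1], [[1.3, -0.4, 4.7],[-0.0, 0.17, 0.0],1], [[1.3, -0.4, 4.7],[-0.0, 0.17, 0.0],1], 
[ 608.73341854 -220.13606339    6.41558192]
```

View pics/w3.png

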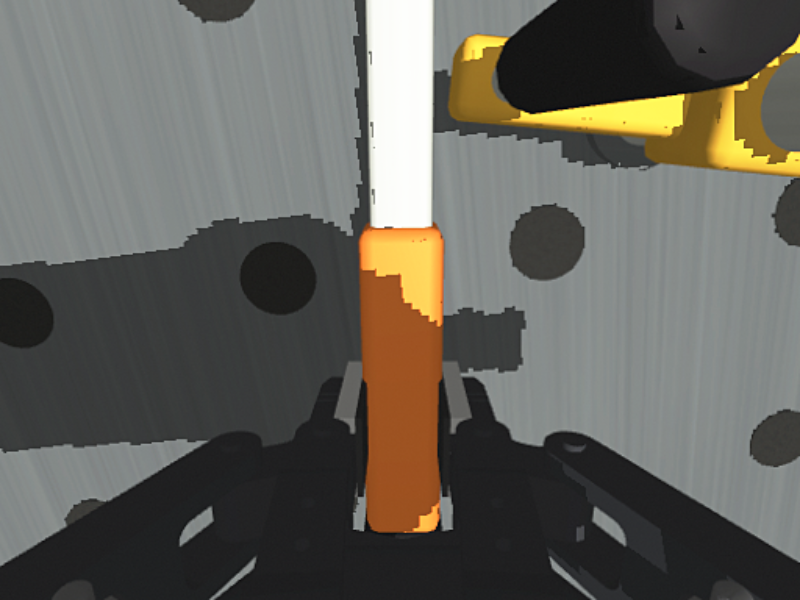

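The wrist view shows the shaft's right edge at (434,90) and the arm's end at (450,90). That is about 4 mm clear, so I can press on down, keeping to this side.

Emit:
drive_tool(
  rows=[
    [[0.5, -5, 8], [0.15, 0.1, 0], 1],
    [[1, -4, 11], [0.1, 0.2, 0], 1],
    [[1, -3, 11], [0.05, 0.2, 0], 1],
    [[1, -3, 11], [0, 0.2, 0], 1],
  ],
)

```text
t: 13.5
tcp_pos: [618.0, -231.0, 21.6]
eef_rot: [[0.117, 0.992, 0.047], [0.993, -0.118, 0.029], [0.035, 0.043, -0.998]]
force: [-5.6, -2.6, 15.8]
gripper_width: 19.2
```

```bash
python3 lev.py 4.5 82.7 7 650 102
```

```text
t 13.5 tcp [ 618.  -231.    21.6] F [-5.6 -2.6 15.8] w 19.2 R [[0.117, 0.992, 0.047], [0.993, -0.118, 0.029], [0.035, 0.043, -0.998]] q [ 35.  38. -22.  98.  15.  45.   0.]
phi -1.22 yaw 83.16 Ph [ 618.6 -222.8   30.7] tip [656.   95.3  42.9] gap -10.8
D -0.88
phi 1.09 yaw 83.26 Ph [ 618.6 -223.2   31. ] tip [655.3  94.3  56.1] gap 0.0
[0.31386912 1.35969874 1.12809383]
[[1.2, -2.6, 2.2],[0.41, 0.08, 0.02],1], [[1.2, -1.3, 2.3],[-0.0, 0.08, 0.01],1], [[1.2, -1.3, 2.3],[-0.0, 0.08, 0.01],1], [[1.2, -1.3, 2.2],[-0.0, 0.08, 0.01],1], [[1.3, -1.3, 2.2],[-0.0, 0.08, 0.01],1], [[1.3, -1.3, 2.2],[-0.0, 0.08, 0.01],1], [[1.3, -1.3, 2.2],[-0.0, 0.08, 0.01],1], 
[ 608.73341854 -220.13606339    6.41558192]
```

Emit:
drive_tool(
  rows=[
    [[0.5, -12, 4], [0.25, 0, 0], 1],
    [[0.5, -12, 4], [0.25, 0, 0], 1],
    [[1, -8, 9], [0.1, 0.1, 0], 1],
    [[1, -7, 10], [0.1, 0.1, 0], 1],
  ],
)

```text
t: 14.0
tcp_pos: [611.3, -230.2, 17.8]
eef_rot: [[0.13, 0.991, 0.039], [0.99, -0.132, 0.047], [0.052, 0.033, -0.998]]
force: [-1.9, -2.5, 14.6]
gripper_width: 19.6
```

```bash
python3 lev.py 4.5 82.7 7 650 102
```

```text
t 14.0 tcp [ 611.3 -230.2   17.8] F [-1.9 -2.5 14.6] w 19.6 R [[0.13, 0.991, 0.039], [0.99, -0.132, 0.047], [0.052, 0.033, -0.998]] q [ 36.  38. -22.  98.  14.  45.   0.]
phi -0.21 yaw 82.4 Ph [ 612.1 -222.2   27.1] tip [653.8  95.2  44.9] gap -9.9
D -1.08
phi 1.91 yaw 82.46 Ph [ 612.  -222.5   27.3] tip [653.3  94.   57. ] gap 0.0
[0.18960768 0.38282359 0.36193777]
[[1.2, -1.4, 1.7],[0.31, 0.06, 0.0],1], [[1.2, -0.4, 1.7],[0.0, 0.06, -0.01],1], [[1.3, -0.4, 1.7],[0.0, 0.06, -0.01],1], [[1.3, -0.4, 1.7],[0.0, 0.06, -0.01],1], [[1.3, -0.4, 1.7],[0.0, 0.06, -0.01],1], [[1.3, -0.4, 1.7],[0.0, 0.06, -0.01],1], [[1.3, -0.4, 1.7],[0.0, 0.06, -0.01],1], 
[ 608.73341854 -220.13606339    6.41558192]
```

Emit:
drive_tool(
  rows=[
    [[4, -7, 10], [0.2, 0.12, 0], 1],
    [[4, -7, 10], [0.1, 0.1, 0], 1],
    [[4, -7, 10], [0.1, 0.1, 0], 1],
  ],
)

```text
t: 14.38
tcp_pos: [611.8, -230.1, 7.5]
eef_rot: [[0.134, 0.99, 0.04], [0.989, -0.136, 0.064], [0.068, 0.031, -0.997]]
force: [-2.1, -4.8, 14.2]
gripper_width: 19.5
```

```bash
python3 lev.py 4.5 93 7 650 102
```

```text
t 14.38 tcp [ 611.8 -230.1    7.5] F [-2.1 -4.8 14.2] w 19.5 R [[0.134, 0.99, 0.04], [0.989, -0.136, 0.064], [0.068, 0.031, -0.997]] q [ 36.  39. -22.  98.  14.  45.   1.]
phi 0.73 yaw 82.19 Ph [ 612.6 -222.3   16.9] tip [655.5  94.6  40. ] gap -15.8
D 0.18
phi 4.11 yaw 82.3 Ph [ 612.5 -222.8   17.3] tip [654.5  92.2  59.2] gap 0.0
[-0.27329178  0.31183972  0.12876615]
[[1.5, 7.0, 0.5],[0.31, 0.01, -0.26],1], [[1.5, 7.9, 0.3],[0.02, 0.01, -0.25],1], [[1.5, 7.9, 0.3],[0.02, 0.01, -0.25],1], [[1.5, 7.9, 0.3],[0.02, 0.01, -0.25],1], [[1.5, 8.0, 0.2],[0.02, 0.01, -0.25],1], [[1.6, 8.0, 0.2],[0.02, 0.01, -0.25],1], [[1.6, 8.1, 0.2],[0.02, 0.01, -0.25],1], 
[ 666.99706964 -222.32340912    6.51167685]
```

Emit:
drive_tool(
  rows=[
    [[5, -3, 9], [0.1, 0, 0], 1],
    [[5, 3, 8], [0.1, 0, -0.2], 1],
    [[5, 7, 7], [0.05, 0, -0.25], 1],
    [[5, 7, 7], [0.05, 0, -0.25], 1],
  ],
)

```text
t: 14.88
tcp_pos: [635.7, -232.7, 4.7]
eef_rot: [[0.067, 0.998, 0.016], [0.997, -0.067, 0.038], [0.039, 0.013, -0.999]]
force: [-13.8, -4.6, 26.3]
gripper_width: 19.2
```

```bash
python3 lev.py 4.5 93 4 650 102
```

```text
t 14.88 tcp [ 635.7 -232.7    4.7] F [-13.8  -4.6  26.3] w 19.2 R [[0.067, 0.998, 0.016], [0.997, -0.067, 0.038], [0.039, 0.013, -0.999]] q [ 34.  41. -22.  94.  16.  48.   2.]
phi -0.97 yaw 86.14 Ph [ 636.1 -224.5   13.9] tip [657.4  95.   27.5] gap -26.5
D 2.47
phi 4.7 yaw 86.21 Ph [ 636.1 -225.5   14.7] tip [656.8  91.2  59.8] gap 0.0
[-0.04292371  3.09692116  1.024443  ]
[[2.7, 7.4, -0.2],[0.14, -0.01, -0.29],1], [[2.7, 7.8, -0.3],[0.01, -0.01, -0.28],1], [[2.8, 7.9, -0.3],[0.01, -0.01, -0.28],1], [[2.8, 8.0, -0.3],[0.01, -0.01, -0.28],1], 
[ 666.99706964 -222.32340912    6.51167685]
```

Emit:
drive_tool(
  rows=[
    [[5, 7, 3], [0, 0, -0.25], 1],
    [[5, 8, 4], [0, 0, -0.25], 1],
    [[5, 8, 4], [0, 0, -0.25], 1],
  ],
)

```text
t: 15.25
tcp_pos: [662.0, -232.4, 7.0]
eef_rot: [[-0.019, 1.0, 0.019], [1.0, 0.019, 0.017], [0.017, 0.019, -1.0]]
force: [-9.2, -6.1, 13.4]
gripper_width: 19.4
```

```bash
python3 lev.py 4.5 93 2 650 102
```

```text
t 15.25 tcp [ 662.  -232.4    7. ] F [-9.2 -6.1 13.4] w 19.4 R [[-0.019, 1.0, 0.019], [1.0, 0.019, 0.017], [0.017, 0.019, -1.0]] q [ 32.  43. -22.  90.  18.  49.   5.]
phi -2.23 yaw 91.05 Ph [ 661.7 -224.    16. ] tip [655.5  96.4  22.5] gap -30.1
D 3.27
phi 4.24 yaw 91.18 Ph [ 661.7 -225.1   16.9] tip [654.8  92.6  59.5] gap 0.0
[-0.24753946  2.11939267  1.37644779]
[[4.9, 2.3, 0.4],[0.19, 0.02, -0.16],1], [[5.0, 2.9, 0.3],[0.0, 0.02, -0.15],1], 
[ 666.99706964 -222.32340912    6.51167685]
```

Emit:
drive_tool(
  rows=[
    [[4, 5, 4], [0.1, 0, -0.1], 1],
    [[3, 4, 3], [0.1, 0, -0.05], 1],
    [[0, 1, 1], [0, 0, 0], 1],
    [[0, 0, 0], [0, 0, 0], 1],
    [[0, 0, 0], [0, 0, 0], 1],
  ],
)

```text
t: 15.88
tcp_pos: [671.1, -232.4, 14.0]
eef_rot: [[-0.055, 0.998, -0.011], [0.998, 0.055, 0.003], [0.004, -0.011, -1.0]]
force: [-4.7, -1.9, 5.5]
gripper_width: 19.4
```

```bash
python3 lev.py 2 93 3 650 102
```

```text
t 15.88 tcp [ 671.1 -232.4   14. ] F [-4.7 -1.9  5.5] w 19.4 R [[-0.055, 0.998, -0.011], [0.998, 0.055, 0.003], [0.004, -0.011, -1.0]] q [ 31.  44. -22.  88.  19.  53.   6.]
phi -2.99 yaw 93.17 Ph [ 670.7 -223.9   22.9] tip [653.2  96.2  25.2] gap -26.6
D 2.52
phi 2.73 yaw 93.11 Ph [ 670.7 -224.8   23.7] tip [653.7  93.5  57.9] gap 0.0
[0.13423787 0.91031328 1.15219624]
[[2.7, -1.0, -1.2],[-0.1, -0.04, 0.01],1], [[2.7, -1.3, -1.2],[0.0, -0.04, 0.01],1], [[2.7, -1.3, -1.2],[0.0, -0.04, 0.01],1], 
[ 667.10404656 -224.36465028   17.66421686]
```

Emit:
drive_tool(
  rows=[
    [[0, -2, -1], [0, 0, 0], 1],
    [[0, -1, -1], [0, 0, 0], 1],
    [[0, -1, -1], [0, 0, 0], 1],
    [[0, -1, -1], [0, 0, 0], 1],
  ],
)

```text
t: 16.38
tcp_pos: [671.1, -232.6, 22.9]
eef_rot: [[-0.063, 0.998, 0.0], [0.998, 0.063, -0.001], [-0.001, 0.0, -1.0]]
force: [4.5, -1.7, -9.2]
gripper_width: 19.3
```

Emit:
drive_tool(
  rows=[
    [[0, -1, -1], [0, 0, 0], 1],
    [[0, 0, -1], [0, 0, 0], 1],
    [[0, 0, 0], [0, 0, 0], 1],
  ],
)

```text
t: 16.75
tcp_pos: [670.8, -232.7, 22.8]
eef_rot: [[-0.062, 0.998, 0.002], [0.998, 0.062, 0.0], [-0.0, 0.002, -1.0]]
force: [0.5, -1.6, -0.7]
gripper_width: 19.2
```

Emit:
drive_tool(
  rows=[
    [[0, 0, 0], [0, 0, 0], 0.8],
    [[0, 0, 0], [0, 0, 0], 0.6],
    [[0, 0, 0], [0, 0, 0], 0.5],
    [[0, 0, 0], [0, 0, 0], 0.4],
    [[0, 0, -15], [0, 0, 0], 0.3],
    [[0, 0, -30], [0, 0, 0], 0.2],
    [[0, 0, -40], [0, 0, 0], 0],
    [[0, 0, -45], [0, 0, 0], 0],
    [[0, 0, -30], [0, 0, 0], 0],
    [[0, 0, -10], [0, 0, 0], 0],
  ],
)

```text
t: 18.0
tcp_pos: [671.6, -229.4, 205.5]
eef_rot: [[-0.056, 0.998, 0.004], [0.998, 0.056, 0.007], [0.007, 0.005, -1.0]]
force: [-0.1, 0.6, -0.2]
gripper_width: 85.6
```

Run:
```python
from h import *
from station import bot
s=bot.state();show(s);c=bot.camera("scene");np.savez("pics/s5.npz",**c);t=bot.camera("top");np.savez("pics/t5.npz",**t)
im=np.vstack([cv2.resize(a,(800,300),interpolation=cv2.INTER_CUBIC) for a in(c["frame"][170:263,120:368],t["frame"][120:224,150:427])])
cv2.imwrite("pics/d5.png",im[:,:,::-1])
```

```text
t 18.0 tcp [ 671.6 -229.4  205.5] F [-0.1  0.6 -0.2] w 85.6 R [[-0.056, 0.998, 0.004], [0.998, 0.056, 0.007], [0.007, 0.005, -1.0]] q [ 33.  32. -25.  83.  14.  68.  10.]
```

View pics/d5.png

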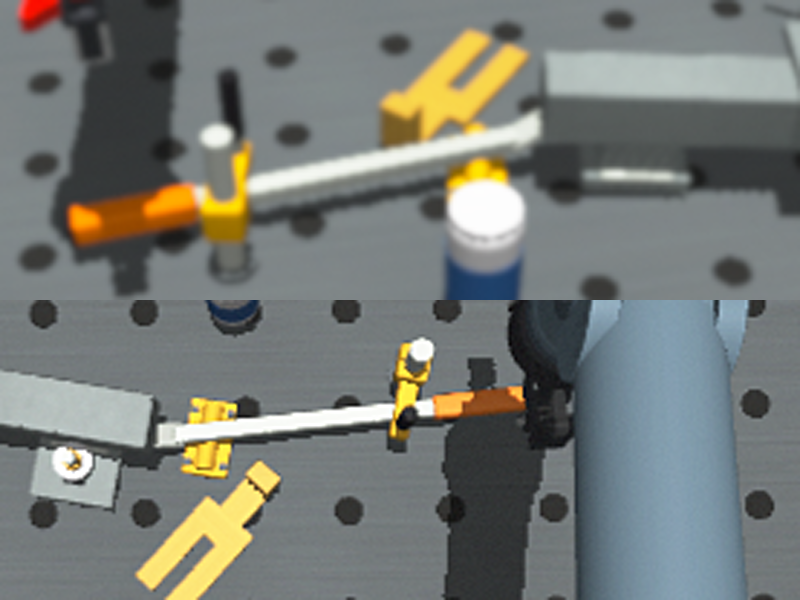

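The bar is parked: it lies under the clamp's arm at (405,410) with its tip under the raised beam, and the arm is clear. Next is the shim, whose pose is unchanged.

Run:
```python
from h import *
from station import bot
for n in("t_last","t5"):
    c=dict(np.load(f"pics/{n}.npz"));f=c["frame"]
    for b in blobs((f[160:195,155:200].min(2)>200).astype(np.uint8)*255,20):
        u=b[0]+[155,160];print(n,u.round(2),b[1].tolist(),plane(c,[u],44)[0].round(1))
c0=dict(np.load("pics/top0.npz"));f=c0["frame"]
for b in blobs((f[160:195,155:200].min(2)>200).astype(np.uint8)*255,20): print("top0",(b[0]+[155,160]).round(2),b[1].tolist(),plane(c0,[b[0]+[155,160]],44)[0].round(1))
s=bot.state();plan(s,[600.5,-15.5,110],down(138),9)
```

```text
t_last [174.28 175.13] [13, 10, 14, 12, 109] [617.8 165.3  44. ]
t5 [173.95 176.1 ] [13, 11, 14, 11, 94] [615.2 166.2  44. ]
top0 [174.19 175.22] [13, 10, 14, 12, 104] [617.6 165.5  44. ]
rot/row(6deg): [ 0.006 -0.006 -0.829] n 9
[24.1, -6.5, 10.6] [24.6, -4.4, 10.6] [24.9, -2.3, 10.6] [25.0, -0.1, 10.6] [24.9, 2.1, 10.5] [24.6, 4.2, 10.5] [24.2, 6.4, 10.5] [23.5, 8.4, 10.5] [22.7, 10.5, 10.5]
```

Emit:
drive_tool(
  rows=[
    [[22, -6, 8], [0, 0, -0.8], 0.5],
    [[24, -4, 10], [0, 0, -0.83], 0.5],
    [[24, -2, 10], [0, 0, -0.83], 0.5],
    [[25, 0, 10], [0, 0, -0.83], 0.5],
    [[25, 2, 10], [0, 0, -0.83], 0.5],
    [[24, 4, 10], [0, 0, -0.83], 0.5],
    [[24, 6, 10], [0, 0, -0.83], 0.5],
    [[18, 6, 10], [0, 0, -0.7], 0.5],
    [[8, 4, 6], [0, 0, -0.2], 0.5],
    [[0, 0, 0], [0, 0, 0], 0.5],
  ],
)

```text
t: 19.35
tcp_pos: [591.6, -35.7, 100.9]
eef_rot: [[-0.701, 0.713, -0.028], [0.713, 0.701, 0.012], [0.028, -0.011, -1.0]]
force: [-0.5, -0.0, 0.4]
gripper_width: 42.8
```

Run:
```python
from h import *
from station import bot
s=bot.state();show(s);plan(s,[600.5,-15.5,18],down(138),6)
c=bot.camera("wrist");T=wristT(c,s)
m=hue(c["frame"],(14,90,90),(26,255,255));B=max(blobs(m,200),key=lambda b:b[1][4]);print(B[1].tolist())
cn=max(cv2.findContours(B[2].astype(np.uint8),0,1)[0],key=cv2.contourArea);ap=cv2.approxPolyDP(cn,4,True)[:,0]
for u in ap:print(u.tolist(),plane(c,[u],6,T)[0][:2].round(1),plane(c,[u],48,T)[0][:2].round(1))
cv2.imwrite("pics/w5.png",cv2.resize(c["frame"][:,:,::-1],(800,600)))
```

```text
t 19.35 tcp [591.6 -35.7 100.9] F [-0.5 -0.   0.4] w 42.8 R [[-0.701, 0.713, -0.028], [0.713, 0.701, 0.012], [0.028, -0.011, -1.0]] q [ 29.  30. -36. 103.  20.  56.  29.]
rot/row(6deg): [-0.017 -0.045 -0.097] n 6
[1.0, 3.6, 13.8] [1.0, 3.6, 13.8] [1.0, 3.6, 13.8] [1.1, 3.5, 13.8] [1.1, 3.5, 13.8] [1.1, 3.5, 13.8] 
[236, 0, 89, 217, 12146]
[237, 0] [487.1  51.5] [497.7  44.9]
[241, 112] [539.7   0.6] [541.   3.]
[242, 107] [537.7   3.7] [539.4   5.5]
[243, 116] [ 5.426e+02 -4.000e-01] [543.4   2.1]
[254, 123] [551.8   1.6] [551.    3.8]
[241, 116] [541.6  -1.4] [542.6   1.3]
[242, 124] [546.1  -5. ] [546.3  -1.7]
[264, 125] [558.    5.7] [556.1   7.2]
[268, 214] [608.4 -40.6] [597.6 -31. ]
[307, 215] [630.6 -19.7] [615.9 -13.8]
[310, 187] [615.8  -2.6] [6.037e+02 3.000e-01]
[301, 171] [601.9   1.1] [592.2   3.3]
[302, 123] [576.7  26.1] [571.5  24. ]
[324, 120] [586.5  38.8] [579.5  34.4]
[324, 0] [528.6  92.2] [531.9  78.4]
[294, 0] [514.4  78.2] [520.1  66.8]
[293, 27] [525.9  66.1] [529.6  56.9]
[291, 0] [512.9  76.8] [518.9  65.7]
[292, 81] [550.6  41.2] [550.   36.4]
[270, 79] [538.6  31.3] [540.1  28.2]
[268, 1] [502.4  65.6] [510.3  56.5]
```

Emit:
drive_tool(
  rows=[
    [[1, 4, 14], [0, -0.04, -0.1], 0.5],
    [[1, 4, 14], [-0.02, -0.04, -0.1], 0.5],
    [[1, 4, 14], [-0.02, -0.04, -0.05], 0.5],
    [[1, 4, 14], [-0.02, -0.04, 0], 0.5],
    [[1, 3, 12], [0, -0.04, 0], 0.5],
    [[1, 2, 8], [0, -0.04, 0], 0.5],
    [[0, 0, 0], [0, 0, 0], 0.5],
  ],
)

```text
t: 20.27
tcp_pos: [603.1, -18.6, 19.4]
eef_rot: [[-0.717, 0.697, -0.002], [0.697, 0.717, -0.004], [-0.001, -0.004, -1.0]]
force: [-0.1, -1.1, -0.4]
gripper_width: 42.7
```

Emit:
drive_tool(
  rows=[
    [[4, 0, 2], [0, 0, -0.2], 0.5],
    [[0, 0, 0], [0, 0, 0], 0.7],
    [[0, 0, 0], [0, 0, 0], 1],
    [[0, 0, 0], [0, 0, 0], 1],
    [[0, 0, 0], [0, 0, 0], 1],
  ],
  force=80,
)

```text
t: 20.9
tcp_pos: [600.6, -15.9, 18.2]
eef_rot: [[-0.732, 0.682, -0.001], [0.682, 0.732, -0.004], [-0.002, -0.003, -1.0]]
force: [0.1, 0.7, -1.5]
gripper_width: 26.8
```

Run:
```python
from h import *
from station import bot
s=bot.state();show(s)
ex=np.array([.987,-.1615]);bolt=np.array([615.8,161.5]);g=bolt-ex*200
print(g);P=np.array(s["tcp_pos"])
# lift 80, then travel turning
plan(s,P+[0,0,80],down(137),4)
s2=dict(s);s2["tcp_pos"]=P+[0,0,80];s2["eef_rot"]=down(136.9)
rv=np.linspace(136.9,-9.3,26)
W=[(P+[0,0,80]+(np.r_[g,100]-P-[0,0,80])*k,down(136.9-146.2*k)) for k in np.linspace(0,1,26)[1:]];path(s2,W)
```

```text
t 20.9 tcp [600.6 -15.9  18.2] F [ 0.1  0.7 -1.5] w 26.8 R [[-0.732, 0.682, -0.001], [0.682, 0.732, -0.004], [-0.002, -0.003, -1.0]] q [ 24.  36. -33. 105.  26.  47.  24.]
[418.4 193.8]
rot/row(6deg): [-0.008  0.005  0.001] n 4
[-0.0, -0.1, -20.0] [-0.0, -0.0, -20.0] [-0.0, -0.0, -20.0] [-0.0, -0.0, -20.0] 
[[11.1, 1.1, -0.1],[0.0, 0.0, 0.97],1], [[11.1, 0.0, -0.1],[0.0, 0.0, 0.97],1], [[11.1, -1.1, -0.1],[0.0, 0.0, 0.97],1], [[10.9, -2.2, -0.1],[0.0, 0.0, 0.97],1], [[10.6, -3.3, -0.1],[0.0, 0.0, 0.97],1], [[10.2, -4.4, -0.1],[0.0, 0.0, 0.97],1], [[9.7, -5.4, -0.1],[0.0, 0.0, 0.97],1], [[9.1, -6.4, -0.1],[0.0, 0.0, 0.97],1], [[8.4, -7.3, -0.1],[0.0, 0.0, 0.97],1], [[7.6, -8.1, -0.1],[0.0, 0.0, 0.97],1], [[6.8, -8.8, -0.1],[0.0, 0.0, 0.97],1], [[5.8, -9.5, -0.1],[0.0, 0.0, 0.97],1], [[4.8, -10.0, -0.1],[0.0, 0.0, 0.97],1], [[3.8, -10.4, -0.1],[0.0, 0.0, 0.97],1], [[2.7, -10.8, -0.1],[0.0, 0.0, 0.97],1], [[1.6, -11.0, -0.1],[0.0, 0.0, 0.97],1], [[0.5, -11.1, -0.1],[0.0, 0.0, 0.97],1], [[-0.7, -11.1, -0.1],[0.0, 0.0, 0.97],1], [[-1.8, -11.0, -0.1],[0.0, 0.0, 0.97],1], [[-2.9, -10.7, -0.1],[0.0, 0.0, 0.97],1], [[-4.0, -10.4, -0.1],[0.0, 0.0, 0.97],1], [[-5.0, -9.9, -0.1],[0.0, 0.0, 0.97],1], [[-6.0, -9.3, -0.1],[0.0, 0.0, 0.97],1], [[-6.9, -8.7, -0.1],[0.0, 0.0, 0.97],1], [[-7.8, -7.9, -0.1],[0.0, 0.0, 0.97],1],
```

Emit:
drive_tool(
  rows=[
    [[0, 0, -12], [0, 0, 0], 1],
    [[0, 0, -22], [0, 0, 0], 1],
    [[5, 0, -25], [0, 0, 0.3], 1],
    [[14, 1, -20], [0, 0, 0.95], 1],
    [[14, 0, -5], [0, 0, 0.97], 1],
    [[14, -1, 0], [0, 0, 0.97], 1],
    [[14, -3, 0], [0, 0, 0.97], 1],
    [[14, -4, 0], [0, 0, 0.97], 1],
    [[13, -6, 0], [0, 0, 0.97], 1],
    [[12, -7, 0], [0, 0, 0.97], 1],
    [[11, -7, 0], [0, 0, 0.97], 1],
    [[10, -8, 0], [0, 0, 0.97], 1],
  ],
)

```text
t: 22.4
tcp_pos: [521.6, 88.3, 122.2]
eef_rot: [[0.153, 0.988, 0.017], [0.988, -0.153, -0.007], [-0.005, 0.018, -1.0]]
force: [0.4, -0.7, -2.7]
gripper_width: 26.9
```

Run:
```python
from h import *
from station import bot
s=bot.state();show(s);plan(s,[418.5,194,100],down(-9.3),15)
```

```text
t 22.4 tcp [521.6  88.3 122.2] F [ 0.4 -0.7 -2.7] w 26.9 R [[0.153, 0.988, 0.017], [0.988, -0.153, -0.007], [-0.005, 0.018, -1.0]] q [ 12.  19. -30. 113.  13.  51. -34.]
rot/row(6deg): [ 0.011 -0.007  1.006] n 15
[5.9, -7.9, 1.3] [5.1, -8.5, 1.3] [4.1, -9.0, 1.3] [3.2, -9.3, 1.3] [2.2, -9.6, 1.3] [1.2, -9.8, 1.4] [0.1, -9.9, 1.4] [-0.9, -9.8, 1.4] [-1.9, -9.7, 1.4] [-2.9, -9.4, 1.4] [-3.9, -9.0, 1.4] [-4.8, -8.6, 1.4] [-5.7, -8.0, 1.4] [-6.5, -7.4, 1.5] [-7.3, -6.6, 1.5]
```

Emit:
drive_tool(
  rows=[
    [[6, -9, 0], [0, 0, 0.95], 1],
    [[5, -10, 0], [0, 0, 0.97], 1],
    [[4, -10, 0], [0, 0, 0.97], 1],
    [[3, -10, 0], [0, 0, 0.97], 1],
    [[2, -10, 0], [0, 0, 0.97], 1],
    [[1, -10, 0], [0, 0, 0.97], 1],
    [[0, -10, 0], [0, 0, 0.97], 1],
    [[-1, -10, 0], [0, 0, 0.97], 1],
    [[-2, -10, 0], [0, 0, 0.97], 1],
    [[-3, -9, 0], [0, 0, 0.97], 1],
    [[-4, -7, 2], [0, 0, 0.97], 1],
    [[-4, -6, 2], [0, 0, 0.97], 1],
  ],
)

```text
t: 23.9
tcp_pos: [431.0, 178.6, 134.6]
eef_rot: [[0.985, 0.171, 0.031], [0.171, -0.985, -0.005], [0.03, 0.01, -0.999]]
force: [0.3, -0.1, -2.9]
gripper_width: 26.9
```

Run:
```python
from h import *
from station import bot
s=bot.state();show(s);plan(s,[418.5,194,50],down(-9.3),6)
```

```text
t 23.9 tcp [431.  178.6 134.6] F [ 0.3 -0.1 -2.9] w 26.9 R [[0.985, 0.171, 0.031], [0.171, -0.985, -0.005], [0.03, 0.01, -0.999]] q [  -5.   10.  -25.  121.    7.   49. -114.]
rot/row(6deg): [ 0.008 -0.05   0.532] n 6
[-2.0, -3.0, 14.0] [-2.1, -2.9, 14.0] [-2.2, -2.8, 14.0] [-2.3, -2.6, 14.1] [-2.4, -2.5, 14.1] [-2.4, -2.3, 14.1]
```

Emit:
drive_tool(
  rows=[
    [[-2, -3, 12], [0, -0.05, 0.53], 1],
    [[-2, -3, 14], [0, -0.05, 0.53], 1],
    [[-2, -3, 14], [0, -0.05, 0.53], 1],
    [[-2, -3, 14], [0, -0.05, 0.53], 1],
    [[-2, -2, 12], [0, -0.05, 0.5], 1],
    [[-2, -2, 8], [0, -0.04, 0.3], 1],
    [[0, 0, 0], [0, 0, 0], 1],
    [[0, 0, 0], [0, 0, 0], 1],
  ],
)

```text
t: 24.9
tcp_pos: [420.5, 200.1, 70.2]
eef_rot: [[0.991, -0.136, 0.011], [-0.136, -0.991, 0.0], [0.011, -0.002, -1.0]]
force: [0.8, 0.4, -2.7]
gripper_width: 26.5
```

Run:
```python
from h import *
from station import bot
s=bot.state();show(s);plan(s,[418.5,194,20],down(-9.3),4)
c=bot.camera("wrist");np.savez("pics/w6.npz",T=wristT(c,s),**c)
cv2.imwrite("pics/w6.png",cv2.resize(c["frame"][:,:,::-1],(800,600),interpolation=cv2.INTER_CUBIC))
```

```text
t 24.9 tcp [420.5 200.1  70.2] F [ 0.8  0.4 -2.7] w 26.5 R [[0.991, -0.136, 0.011], [-0.136, -0.991, 0.0], [0.011, -0.002, -1.0]] q [ -10.   17.  -22.  123.   10.   42. -137.]
rot/row(6deg): [-0.005 -0.026  0.061] n 4
[-0.4, 1.6, 12.6] [-0.4, 1.6, 12.6] [-0.3, 1.6, 12.6] [-0.3, 1.6, 12.6]
```

View pics/w6.png

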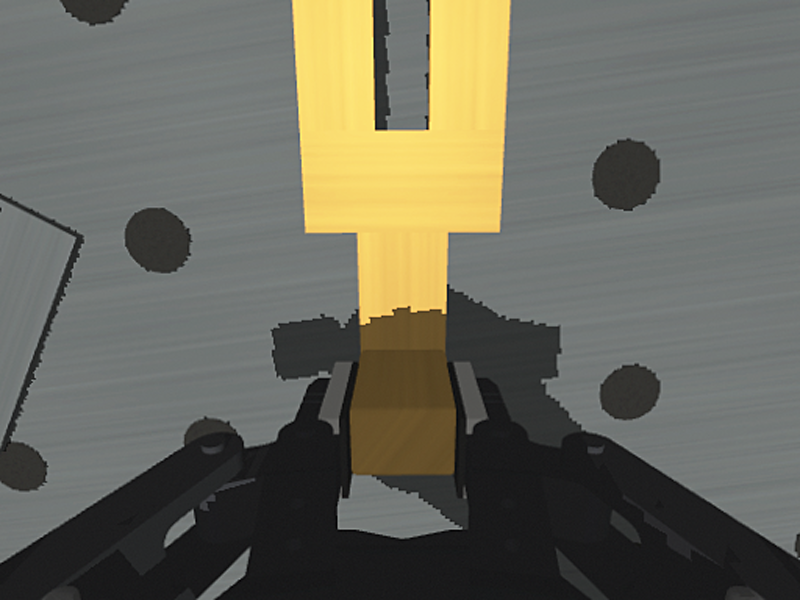

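The wrist view shows the shim straight in the grip, with its slot centred at column 402. Next I refine the bolt's lateral position from the top view before sliding the shim in.

Run:
```python
from h import *
from station import bot
c=bot.camera("top");f=c["frame"]
hs=cv2.cvtColor(f,cv2.COLOR_RGB2HSV).astype(int);x0,y0=164,166
print("S");print(hs[y0:y0+20,x0:x0+20,1]);print("V");print(hs[y0:y0+20,x0:x0+20,2])
m=np.zeros(f.shape[:2],np.uint8);m[y0:y0+20,x0:x0+20]=((hs[y0:y0+20,x0:x0+20,1]>55)&(hs[y0:y0+20,x0:x0+20,2]>110)&(hs[y0:y0+20,x0:x0+20,0]<35)).astype(np.uint8)
for b in blobs(m,3):print(b[0],b[1],[plane(c,[b[0]],z)[0].round(1).tolist() for z in(42,50,66)])
```

```text
S
[[  8  12  11  16  14  10  13  13   9  12  11  13  13  12  10  14  14  13
   14  15]
 [ 16   8  17   9  10  22  13   8  14  16  16  14  11  15  11  10  14   9
   12  12]
 [ 10  13  14  11  17  18  13  23  14  20  15  24   9  19  10  17  19  11
   13  12]
 [ 10  13  17   9   9   9   5   7   7   5   2   2   5   9  12  25  19  18
   16  11]
 [  8  11  17  18   6  12   9   5   2   4   8   6   4   2   7   3  13  11
   18  13]
 [ 14  13  16  16  17   0   0   0   0  53 111  26  10   9   6   0  12  15
   12  10]
 [ 13  15  13  17  13   1   0   0   0  28  48 154  75   0   0   0   2   3
   14  15]
 [ 15  16  15  16   6   0   0   0   3   3   3  47 137  81   5   0   0   1
   16  11]
 [ 14  12  17  18   2   0   0   1   3   2   3   9 143 157  20   0   0   0
   15  12]
 [ 13  11  15  15   2   0   1   2   3   2   3  12  82 174  23   0   0   0
   14  12]
 [ 14  13  12  15   3   0   1  41  79  11  10  12 111 173   6   0   0   0
   12  12]
 [ 14  11  11  13   8   0   0   1  70 149  75 159 160 167   3   0   0   2
   22  15]
 [ 11  11  13   8   7   0   0   0   1 131 174 166 126  12   0   0   0   2
   1
[... 1809 characters left out ...]
182 183 187 220 255 255 255 255 255 255 255 255 199  74 110
  191 186]
 [182 184 183 185 185 187 188 188 213 255 255 255 255 219 189  61 105 184
  191 188]
 [182 184 183 187 182 188 187 163  84 113 137 137 124  75  64 102 186 189
  186 187]
 [183 182 182 183 183 184 184 177 131 108 114  60  31  35  48 119 193 189
  183 185]
 [182 183 183 186 188 189 185 185 182 181 186 182 172 144 152 169 188 186
  189 186]
 [184 182 183 186 187 183 183 185 187 190 190 189 189 187 187 189 187 187
  184 184]]
[176. 173.] [174 171   4   5   8] [[623.8, 160.9, 42.0], [622.9, 159.5, 50.0], [621.1, 156.8, 66.0]]
[174.3 177.3] [172 176   6   3  10] [[612.0, 165.6, 42.0], [611.2, 164.2, 50.0], [609.6, 161.4, 66.0]]
```

Emit:
drive_tool(
  rows=[
    [[0, 1, 13], [0, -0.03, 0.04], 1],
    [[0, 1, 14], [0, -0.03, 0.04], 1],
    [[0, 1, 12], [0, -0.03, 0.04], 1],
    [[0, 1, 7], [0, -0.02, 0.04], 1],
    [[0, 0, 0], [0, 0, 0], 1],
  ],
)

```text
t: 25.62
tcp_pos: [420.0, 195.1, 20.3]
eef_rot: [[0.988, -0.155, -0.003], [-0.155, -0.988, 0.001], [-0.003, -0.001, -1.0]]
force: [-0.2, -0.4, -3.0]
gripper_width: 27.0
```

Run:
```python
from h import *
from station import bot
s=bot.state();show(s)
ex=np.array([.9873,-.158]);b=np.array([617.5,164.5])
g=b-ex*(84+60);plan(s,[*g,18.5],down(-9.1),5);print(g)
```

```text
t 25.62 tcp [420.  195.1  20.3] F [-0.2 -0.4 -3. ] w 27.0 R [[0.988, -0.155, -0.003], [-0.155, -0.988, 0.001], [-0.003, -0.001, -1.0]] q [ -12.   22.  -20.  124.   13.   36. -140.]
rot/row(6deg): [-0.002  0.005  0.006] n 5
[11.2, -0.2, 0.3] [11.2, -0.2, 0.3] [11.2, -0.2, 0.4] [11.2, -0.2, 0.4] [11.2, -0.2, 0.4] 
[475.3288 187.252 ]
```

Emit:
drive_tool(
  rows=[
    [[8, -0.3, 1], [0, 0, 0], 1],
    [[10, -0.3, 0], [0, 0, 0], 1],
    [[10, 0, 0], [0, 0, 0], 1],
    [[8, 0, 0], [0, 0, 0], 1],
    [[2, 0, 0], [0, 0, 0], 1],
  ],
)

```text
t: 26.25
tcp_pos: [461.9, 189.7, 20.1]
eef_rot: [[0.988, -0.156, -0.0], [-0.156, -0.988, 0.002], [-0.0, -0.002, -1.0]]
force: [0.0, 0.6, -3.6]
gripper_width: 26.9
```

Emit:
drive_tool(
  rows=[
    [[4, 0, 0], [0, 0, 0], 1],
    [[4, 0, 0], [0, 0, 0], 1],
    [[4, 0, 0], [0, 0, 0], 1],
  ],
)

```text
t: 26.62
tcp_pos: [474.0, 187.8, 20.1]
eef_rot: [[0.988, -0.155, -0.0], [-0.155, -0.988, 0.002], [-0.001, -0.002, -1.0]]
force: [0.6, -0.3, -3.1]
gripper_width: 26.9
```

Emit:
drive_tool(
  rows=[
    [[5, 0, 0], [0, 0, 0], 1],
    [[6, 0, 0], [0, 0, 0], 1],
    [[6, 0, 0], [0, 0, 0], 1],
  ],
)

```text
t: 27.0
tcp_pos: [491.8, 185.1, 20.1]
eef_rot: [[0.988, -0.155, -0.0], [-0.155, -0.988, 0.002], [-0.001, -0.002, -1.0]]
force: [0.5, -0.3, -3.2]
gripper_width: 26.6
```

Emit:
drive_tool(
  rows=[
    [[6, 0, 0], [0, 0, 0], 1],
    [[6, 0, 0], [0, 0, 0], 1],
    [[4, 0, 0], [0, 0, 0], 1],
  ],
)

```text
t: 27.38
tcp_pos: [509.1, 182.3, 20.0]
eef_rot: [[0.988, -0.155, -0.0], [-0.155, -0.988, 0.002], [-0.001, -0.002, -1.0]]
force: [-0.4, 0.2, -3.2]
gripper_width: 26.9
```

Run:
```python
from h import *
from station import bot
s=bot.state();show(s)
c=bot.camera("wrist");np.savez("pics/w7.npz",T=wristT(c,s),**c)
cv2.imwrite("pics/w7.png",cv2.resize(c["frame"][:,:,::-1],(800,600),interpolation=cv2.INTER_CUBIC))
```

```text
t 27.38 tcp [509.1 182.3  20. ] F [-0.4  0.2 -3.2] w 26.9 R [[0.988, -0.155, -0.0], [-0.155, -0.988, 0.002], [-0.001, -0.002, -1.0]] q [  -8.   28.  -19.  114.   13.   40. -134.]
```

View pics/w7.png

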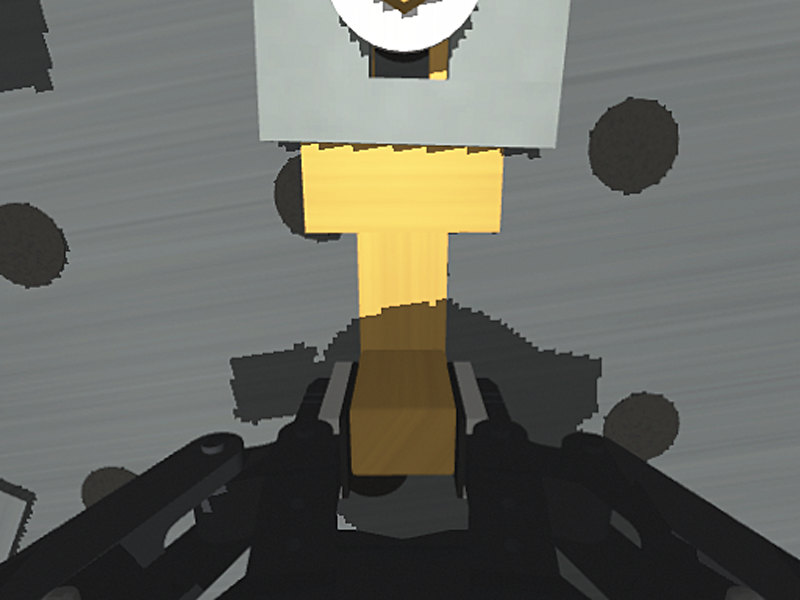

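The shim is under the foot and in line with the bolt: the washer's centre column is about 404 and the slot's about 402. About 20 to 30 mm remain to feel for.

Emit:
drive_tool(
  rows=[
    [[4, 0, 0], [0, 0, 0], 1],
    [[4, 0, 0], [0, 0, 0], 1],
    [[4, 0, 0], [0, 0, 0], 1],
    [[3, 0, 0], [0, 0, 0], 1],
  ],
)

```text
t: 27.92
tcp_pos: [525.1, 179.7, 20.0]
eef_rot: [[0.988, -0.155, 0.0], [-0.155, -0.988, 0.002], [-0.0, -0.002, -1.0]]
force: [-0.3, 0.3, -3.9]
gripper_width: 26.9
```

Emit:
drive_tool(
  rows=[
    [[2.5, 0, 0], [0, 0, 0], 1],
    [[2, 0, 0], [0, 0, 0], 1],
  ],
)

```text
t: 28.18
tcp_pos: [529.9, 179.0, 20.0]
eef_rot: [[0.988, -0.155, 0.0], [-0.155, -0.988, 0.002], [-0.0, -0.002, -1.0]]
force: [-0.1, 0.4, -3.0]
gripper_width: 26.7
```

Emit:
drive_tool(
  rows=[
    [[2, 0, 0], [0, 0, 0], 1],
    [[2, 0, 0], [0, 0, 0], 1],
  ],
)

```text
t: 28.42
tcp_pos: [534.0, 178.3, 20.0]
eef_rot: [[0.988, -0.155, -0.0], [-0.155, -0.988, 0.002], [-0.0, -0.002, -1.0]]
force: [-0.5, 0.4, -2.1]
gripper_width: 26.7
```

Emit:
drive_tool(
  rows=[
    [[1.5, 0, 0], [0, 0, 0], 1],
    [[1.5, 0, 0], [0, 0, 0], 1],
  ],
)

```text
t: 28.68
tcp_pos: [537.1, 177.9, 19.9]
eef_rot: [[0.988, -0.155, -0.0], [-0.155, -0.988, 0.002], [-0.001, -0.002, -1.0]]
force: [-1.2, 0.8, -1.6]
gripper_width: 26.6
```

Emit:
drive_tool(
  rows=[
    [[1.5, 0, 0], [0, 0, 0], 1],
    [[1.5, 0, 0], [0, 0, 0], 1],
  ],
)

```text
t: 28.92
tcp_pos: [537.3, 177.8, 19.4]
eef_rot: [[0.988, -0.154, -0.006], [-0.154, -0.988, 0.001], [-0.006, -0.0, -1.0]]
force: [-4.1, -0.3, -1.5]
gripper_width: 26.9
```

Emit:
drive_tool(
  rows=[
    [[1.5, 0, 0], [0, 0, 0], 1],
    [[1.5, 0, 0], [0, 0, 0], 1],
  ],
)

```text
t: 29.18
tcp_pos: [537.3, 177.9, 18.9]
eef_rot: [[0.988, -0.153, -0.011], [-0.153, -0.988, 0.0], [-0.011, 0.001, -1.0]]
force: [-6.8, 0.7, 1.8]
gripper_width: 26.5
```

The force rises to about 7 N along -x with no further travel, so the slot has bottomed on the bolt. I set the shim down and let go.

Emit:
drive_tool(
  rows=[
    [[0, 0, 0.5], [0, 0.08, 0], 1],
    [[0, 0, 0.5], [0, 0, 0], 1],
    [[0, 0, 0], [0, 0, 0], 0.8],
    [[0, 0, 0], [0, 0, 0], 0.6],
    [[0, 0, 0], [0, 0, 0], 0.5],
    [[0, 0, -10], [0, 0, 0], 0.5],
    [[0, 0, -25], [0, 0, 0], 0.4],
    [[0, 0, -35], [0, 0, 0], 0.4],
    [[-5, 0, -40], [0, 0, -0.5], 0.4],
    [[-5, 0, -40], [0, 0, -0.9], 0.4],
    [[-5, 5, -30], [0, 0, -0.97], 0.4],
  ],
)

```text
t: 30.55
tcp_pos: [528.9, 173.9, 208.3]
eef_rot: [[0.995, 0.1, 0.013], [0.1, -0.995, 0.002], [0.013, -0.001, -1.0]]
force: [0.6, 0.0, -0.3]
gripper_width: 51.3
```

Run:
```python
from h import *
from station import bot
s=bot.state();show(s)
P=np.array(s["tcp_pos"]);W=[]
y0=np.degrees(np.arctan2(s["eef_rot"][1][0],s["eef_rot"][0][0]));n=18
q=np.array([671,-233,190.])
W=[(P+(q-P)*k,down(y0+(93.3-y0)*k)) for k in np.linspace(0,1,n+1)[1:]];path(s,W)
c=bot.camera("top");m=hue(c["frame"],(14,70,120),(27,255,255))
t5=dict(np.load("pics/t5.npz"))
# bar handle from t5 at z~43 (top of handle)
for b in blobs(hue(t5["frame"],(5,170,100),(16,255,255)),15):print("orange",b[0].round(1),b[1].tolist(),plane(t5,[b[0]],42)[0].round(1))
for b in blobs(m,15):print("brass",b[0].round(1),b[1].tolist(),plane(c,[b[0]],6)[0].round(1))
```

```text
t 30.55 tcp [528.9 173.9 208.3] F [ 0.6  0.  -0.3] w 51.3 R [[0.995, 0.1, 0.013], [0.1, -0.995, 0.002], [0.013, -0.001, -1.0]] q [  -1.   15.  -24.  105.    7.   61. -113.]
[[5.6, 23.3, 1.1],[-0.0, -0.13, -0.81],1], [[3.6, 23.7, 1.0],[0.0, 0.0, -0.81],1], [[1.6, 23.9, 1.0],[0.0, 0.0, -0.81],1], [[-0.5, 23.9, 1.0],[0.0, 0.0, -0.81],1], [[-2.5, 23.8, 1.0],[0.0, 0.0, -0.81],1], [[-4.5, 23.5, 1.0],[0.0, 0.0, -0.81],1], [[-6.5, 23.1, 1.0],[0.0, 0.0, -0.81],1], [[-8.4, 22.4, 1.0],[0.0, 0.0, -0.81],1], [[-10.3, 21.6, 1.0],[0.0, 0.0, -0.81],1], [[-12.1, 20.7, 1.0],[0.0, 0.0, -0.81],1], [[-13.8, 19.6, 1.0],[0.0, 0.0, -0.81],1], [[-15.4, 18.3, 1.0],[0.0, 0.0, -0.81],1], [[-16.9, 17.0, 1.0],[0.0, 0.0, -0.81],1], [[-18.3, 15.5, 1.0],[0.0, 0.0, -0.81],1], [[-19.5, 13.9, 1.0],[0.0, 0.0, -0.81],1], [[-20.6, 12.2, 1.0],[0.0, 0.0, -0.81],1], [[-21.6, 10.4, 1.0],[0.0, 0.0, -0.81],1], [[-22.4, 8.5, 1.0],[0.0, 0.0, -0.81],1], 
orange [318.2 155.3] [301, 150, 31, 11, 172] [ 667.3 -230.    42. ]
brass [291.7 145.1] [287, 135, 13, 23, 102] [ 702.8 -161.9    6. ]
brass [287.3 160.3] [285, 148, 7, 20, 40] [ 659.7 -148.5    6. ]
brass [316.1 154.5] [300, 150, 33, 10, 222] [ 675.  -230.3    6. ]
brass [222.1 158.3] [215, 154, 16, 9, 93] [668.  36.   6.]
brass [221.1 174.6] [212, 168, 18, 14, 140] [621.5  39.2   6. ]
brass [385.  217.6] [379, 173, 13, 89, 791] [ 494.5 -418.2    6. ]
brass [173.  193.9] [168, 190, 12, 11, 82] [568.8 175.7   6. ]
```

Emit:
drive_tool(
  rows=[
    [[5, 20, 0], [0, -0.1, -0.8], 0.3],
    [[4, 24, 0], [0, 0, -0.81], 0.3],
    [[2, 24, 0], [0, 0, -0.81], 0.3],
    [[0, 24, 0], [0, 0, -0.81], 0.3],
    [[-2, 24, 0], [0, 0, -0.81], 0.3],
    [[-4, 24, 0], [0, 0, -0.81], 0.3],
    [[-6, 23, 0], [0, 0, -0.81], 0.3],
    [[-8, 22, 0], [0, 0, -0.81], 0.3],
    [[-10, 22, 0], [0, 0, -0.81], 0.3],
    [[-12, 21, 0], [0, 0, -0.81], 0.3],
    [[-14, 20, 0], [0, 0, -0.81], 0.3],
    [[-15, 18, 0], [0, 0, -0.81], 0.3],
  ],
)

```text
t: 32.1
tcp_pos: [643.8, -99.0, 229.8]
eef_rot: [[0.406, 0.913, 0.04], [0.914, -0.406, 0.001], [0.017, 0.036, -0.999]]
force: [0.7, 0.2, 0.3]
gripper_width: 59.7
```

Run:
```python
from h import *
from station import bot
s=bot.state();show(s);plan(s,[671,-233,130],down(93.4),6)
```

```text
t 32.1 tcp [643.8 -99.  229.8] F [0.7 0.2 0.3] w 59.7 R [[0.406, 0.913, 0.04], [0.914, -0.406, 0.001], [0.017, 0.036, -0.999]] q [ 24.  23. -24.  92.  10.  65. -26.]
rot/row(6deg): [ 0.063 -0.014 -0.76 ] n 6
[-18.9, 12.6, 16.8] [-19.8, 11.2, 16.7] [-20.6, 9.7, 16.7] [-21.3, 8.1, 16.7] [-21.8, 6.5, 16.6] [-22.3, 4.9, 16.6]
```

Emit:
drive_tool(
  rows=[
    [[-19, 13, 5], [0.06, 0, -0.76], 0.3],
    [[-20, 11, 5], [0.06, 0, -0.76], 0.3],
    [[-21, 10, 5], [0.06, 0, -0.76], 0.3],
    [[-21, 8, 5], [0.06, 0, -0.76], 0.3],
    [[-20, 5, 5], [0.06, 0, -0.7], 0.3],
    [[-12, 3, 10], [0, 0, -0.4], 0.3],
    [[-3, 0, 12], [0, 0, 0], 0.3],
    [[0, 0, 6], [0, 0, 0], 0.3],
  ],
)

```text
t: 33.1
tcp_pos: [672.1, -235.6, 182.4]
eef_rot: [[-0.02, 1.0, 0.022], [1.0, 0.02, 0.001], [0.001, 0.022, -1.0]]
force: [-0.6, -0.4, -0.0]
gripper_width: 60.1
```

Run:
```python
from h import *
from station import bot
s=bot.state();show(s);plan(s,[671,-233,24],down(93.4),9)
```

```text
t 33.1 tcp [ 672.1 -235.6  182.4] F [-0.6 -0.4 -0. ] w 60.1 R [[-0.02, 1.0, 0.022], [1.0, 0.02, 0.001], [0.001, 0.022, -1.0]] q [ 34.  33. -25.  84.  14.  65.   8.]
rot/row(6deg): [ 0.024 -0.    -0.042] n 9
[0.3, -0.5, 17.6] [0.3, -0.5, 17.6] [0.3, -0.4, 17.6] [0.3, -0.4, 17.6] [0.3, -0.3, 17.6] [0.3, -0.3, 17.6] [0.3, -0.2, 17.6] [0.3, -0.2, 17.6] [0.3, -0.1, 17.6]
```

Emit:
drive_tool(
  rows=[
    [[0, -0.5, 15], [0.02, 0, -0.05], 0.3],
    [[0, -0.5, 20], [0.02, 0, -0.05], 0.3],
    [[0, -0.5, 22], [0.02, 0, -0.05], 0.3],
    [[0, 0, 22], [0.02, 0, -0.05], 0.3],
    [[0, 0, 22], [0.02, 0, -0.05], 0.3],
    [[0, 0, 20], [0.02, 0, -0.05], 0.3],
    [[0, 0, 15], [0.02, 0, -0.05], 0.3],
    [[0, 0, 9], [0, 0, 0], 0.3],
    [[0, 0, 3], [0, 0, 0], 0.3],
    [[0, 0, 0], [0, 0, 0], 0.3],
  ],
)

```text
t: 34.35
tcp_pos: [672.1, -231.8, 22.3]
eef_rot: [[-0.062, 0.998, 0.004], [0.998, 0.062, 0.003], [0.002, 0.005, -1.0]]
force: [-0.4, 0.5, 1.7]
gripper_width: 59.7
```

Emit:
drive_tool(
  rows=[
    [[0, 0, 0], [0, 0, 0], 0.7],
    [[0, 0, 0], [0, 0, 0], 1],
    [[0, 0, 0], [0, 0, 0], 1],
    [[0, 0, 0], [0, 0, 0], 1],
    [[0, -2, 6], [0, 0.05, 0], 1],
    [[0, -3, 9], [0.05, 0.1, 0], 1],
    [[0, -3, 10], [0.05, 0.1, 0], 1],
  ],
  force=120,
)

```text
t: 35.22
tcp_pos: [671.2, -231.8, 10.4]
eef_rot: [[-0.065, 0.998, 0.004], [0.998, 0.065, 0.026], [0.025, 0.006, -1.0]]
force: [-3.4, -0.2, 15.8]
gripper_width: 19.3
```

```bash
python3 lev.py 4.3 93 3
```

```text
t 35.23 tcp [ 671.2 -231.8   10.4] F [-3.4 -0.2 15.8] w 19.3 R [[-0.065, 0.998, 0.004], [0.998, 0.065, 0.026], [0.025, 0.006, -1.0]] q [ 33.  44. -23.  88.  18.  52.   8.]
phi -1.75 yaw 93.73 Ph [ 670.6 -223.6   19.4] tip [649.7  96.2  28.7] gap -24.5
D 2.06
phi 3.51 yaw 93.76 Ph [ 670.7 -224.4   20.1] tip [649.7  93.1  58.7] gap 0.0
[1.04834871 1.04610931 0.53341716]
[[0.2, -1.6, 1.2],[0.05, 0.04, 0.04],1], [[0.2, -1.4, 1.2],[-0.0, 0.04, 0.04],1], [[0.2, -1.4, 1.2],[-0.0, 0.04, 0.04],1], 
[ 666.70910401 -231.38373527    6.72103926]
```

Emit:
drive_tool(
  rows=[
    [[1, -3, 9], [0, 0.05, 0], 1],
    [[2, -9, 7], [0, 0, 0.2], 1],
    [[2, -11, 6], [0, 0, 0.25], 1],
    [[2, -11, 6], [0, 0, 0.25], 1],
  ],
)

```text
t: 35.72
tcp_pos: [659.8, -233.0, 7.2]
eef_rot: [[0.003, 0.999, 0.048], [1.0, -0.004, 0.016], [0.017, 0.047, -0.999]]
force: [-0.7, -1.7, 14.9]
gripper_width: 19.3
```

```bash
python3 lev.py 4.3 82 3
```

```text
t 35.73 tcp [ 659.8 -233.     7.2] F [-0.7 -1.7 14.9] w 19.3 R [[0.003, 0.999, 0.048], [1.0, -0.004, 0.016], [0.017, 0.047, -0.999]] q [ 33.  42. -22.  92.  18.  47.   4.]
phi -2.24 yaw 89.66 Ph [ 659.4 -224.7   16.1] tip [660.4  95.8  22.6] gap -30.0
D 3.26
phi 4.21 yaw 89.97 Ph [ 659.4 -225.7   17. ] tip [658.7  92.   59.4] gap 0.0
[0.29669844 0.18425791 1.35920142]
[[0.3, -16.4, -0.6],[0.45, -0.01, 0.42],1], [[0.4, -15.1, 0.2],[-0.01, 0.01, 0.44],1], [[0.4, -15.1, 0.2],[-0.01, 0.01, 0.44],1], 
[ 613.44396289 -229.77213163    6.6514631 ]
```

Emit:
drive_tool(
  rows=[
    [[2, -14, 5], [0.15, 0, 0.2], 1],
    [[2, -14, 5], [0.15, 0, 0.25], 1],
    [[2, -14, 5], [0.1, 0, 0.25], 1],
    [[2, -13, 5], [0.05, 0, 0.25], 1],
  ],
)

```text
t: 36.22
tcp_pos: [629.1, -233.9, 7.1]
eef_rot: [[0.092, 0.995, 0.049], [0.996, -0.092, -0.004], [0.0, 0.049, -0.999]]
force: [-1.4, -3.7, 14.7]
gripper_width: 19.0
```

```bash
python3 lev.py 4.3 82 2
```

```text
t 36.23 tcp [ 629.1 -233.9    7.1] F [-1.4 -3.7 14.7] w 19.0 R [[0.092, 0.995, 0.049], [0.996, -0.092, -0.004], [0.0, 0.049, -0.999]] q [ 33.  39. -21.  97.  18.  44.  -1.]
phi -3.18 yaw 84.56 Ph [ 629.5 -225.4   15.9] tip [658.9  93.8  17.1] gap -34.6
D 4.17
phi 4.19 yaw 84.92 Ph [ 629.3 -226.6   16.9] tip [656.5  90.   59.2] gap 0.1
[0.31874364 0.0804828  1.11226037]
[[0.1, -9.7, -0.1],[0.47, 0.0, 0.21],1], [[0.2, -8.3, 0.3],[-0.0, 0.01, 0.24],1], 
[ 611.29243962 -231.81208898    6.47730439]
```

Emit:
drive_tool(
  rows=[
    [[5, -13, 5], [0.15, 0, 0.2], 1],
    [[5, -13, 5], [0.15, 0, 0.2], 1],
    [[5, -10, 4], [0.1, 0, 0.1], 1],
  ],
)

```text
t: 36.6
tcp_pos: [611.6, -233.0, 7.1]
eef_rot: [[0.149, 0.988, 0.043], [0.989, -0.148, -0.025], [-0.018, 0.046, -0.999]]
force: [-3.3, -5.6, 11.0]
gripper_width: 19.3
```

```bash
python3 lev.py -5 82 8
python3 - <<'E'
from station import bot
import cv2
c=bot.camera("wrist");cv2.imwrite("pics/w8.png",c["frame"][:,:,::-1])
E
```

```text
t 36.6 tcp [ 611.6 -233.     7.1] F [-3.3 -5.6 11. ] w 19.3 R [[0.149, 0.988, 0.043], [0.989, -0.148, -0.025], [-0.018, 0.046, -0.999]] q [ 32.  38. -19. 100.  18.  43.  -5.]
phi -4.24 yaw 81.27 Ph [ 612.5 -224.3   15.7] tip [660.3  92.6  11. ] gap -39.7
D 5.23
phi 4.18 yaw 81.66 Ph [ 612.3 -225.7   16.9] tip [657.5  88.9  59.2] gap 0.1
[-0.74114916  0.40151392  1.01659942]
[[-1.1, -0.8, -5.3],[0.44, -0.19, -0.05],1], [[-1.1, 0.2, -5.4],[-0.0, -0.19, -0.01],1], [[-1.0, 0.2, -5.4],[-0.0, -0.19, -0.01],1], [[-1.0, 0.2, -5.4],[-0.0, -0.19, -0.01],1], [[-1.0, 0.2, -5.4],[-0.0, -0.19, -0.01],1], [[-1.0, 0.2, -5.4],[-0.0, -0.19, -0.01],1], [[-1.0, 0.2, -5.5],[-0.0, -0.19, -0.01],1], [[-0.9, 0.2, -5.5],[-0.0, -0.19, -0.01],1], 
[ 611.67419408 -237.15821172   50.75086784]
```

Emit:
drive_tool(
  rows=[
    [[4, -11, 4], [0.2, 0, 0.05], 1],
    [[3, -10, 3], [0.2, 0, 0], 1],
    [[2, -4, 1], [0.1, 0, 0], 1],
    [[2, -3, 0], [0, 0, 0], 1],
    [[2, -2, 0], [0, 0, 0], 1],
  ],
)

```text
t: 37.28
tcp_pos: [603.0, -232.6, 14.9]
eef_rot: [[0.171, 0.985, 0.032], [0.985, -0.169, -0.038], [-0.032, 0.038, -0.999]]
force: [-2.6, -1.8, 4.9]
gripper_width: 19.7
```

```bash
python3 lev.py -5 82 8
```

```text
t 37.27 tcp [ 603.  -232.6   14.9] F [-2.6 -1.8  4.9] w 19.7 R [[0.171, 0.985, 0.032], [0.985, -0.169, -0.038], [-0.032, 0.038, -0.999]] q [ 31.  36. -19. 101.  18.  44.  -7.]
phi -5.05 yaw 80.05 Ph [ 604.1 -223.9   23.4] tip [658.8  91.9  14.2] gap -35.8
D 4.36
phi 2.51 yaw 80.34 Ph [ 603.9 -225.1   24.5] tip [656.7  89.4  57.5] gap 0.1
[-0.29230794  0.5922109   0.46828665]
[[-0.8, 0.3, -4.3],[0.36, -0.16, -0.07],1], [[-0.8, 1.2, -4.4],[-0.0, -0.16, -0.03],1], [[-0.8, 1.2, -4.4],[-0.0, -0.16, -0.03],1], [[-0.8, 1.2, -4.4],[-0.0, -0.16, -0.03],1], [[-0.7, 1.2, -4.4],[-0.0, -0.16, -0.03],1], [[-0.7, 1.2, -4.5],[-0.0, -0.16, -0.03],1], [[-0.7, 1.2, -4.5],[-0.0, -0.16, -0.03],1], [[-0.7, 1.2, -4.5],[-0.01, -0.16, -0.03],1], 
[ 610.86669356 -236.60223636   50.71239465]
```

Emit:
drive_tool(
  rows=[
    [[2, 0, -1], [0.1, 0, 0], 1],
    [[2, 0, -1], [0.1, 0, 0], 1],
    [[2, 0, -1], [0, 0, 0], 1],
    [[2, 0, -1], [0, 0, 0], 1],
    [[2, 0, -1], [0, 0, 0], 1],
  ],
)

```text
t: 37.9
tcp_pos: [603.4, -232.8, 21.1]
eef_rot: [[0.171, 0.985, 0.009], [0.984, -0.17, -0.048], [-0.046, 0.017, -0.999]]
force: [-2.7, -4.5, 3.5]
gripper_width: 19.3
```

Emit:
drive_tool(
  rows=[
    [[1, 0, -2], [0.05, -0.1, 0], 1],
    [[1, 0, -2], [0, -0.1, 0], 1],
    [[1, 0, -2], [0, -0.1, 0], 1],
    [[1, 0, -2], [0, -0.1, 0], 1],
  ],
)

```text
t: 38.4
tcp_pos: [603.4, -233.1, 30.2]
eef_rot: [[0.171, 0.985, -0.006], [0.98, -0.171, -0.097], [-0.097, 0.01, -0.995]]
force: [-3.7, -5.8, 6.1]
gripper_width: 19.3
```

```bash
python3 lev.py -12 82 8
```

```text
t 38.4 tcp [ 603.4 -233.1   30.2] F [-3.7 -5.8  6.1] w 19.3 R [[0.171, 0.985, -0.006], [0.98, -0.171, -0.097], [-0.097, 0.01, -0.995]] q [ 28.  35. -17. 100.  21.  47. -10.]
phi -8.75 yaw 80.06 Ph [ 604.9 -223.9   38.2] tip [659.8  90.5   8.3] gap -38.4
D 4.82
phi -0.73 yaw 80.14 Ph [ 604.7 -225.1   39.4] tip [659.3  90.5  54.3] gap 0.1
[-0.67670633  0.7508359   0.78128915]
[[-1.1, 1.1, -6.6],[0.09, -0.23, -0.05],1], [[-1.1, 1.3, -6.7],[-0.01, -0.23, -0.04],1], [[-1.1, 1.3, -6.7],[-0.01, -0.23, -0.04],1], [[-1.0, 1.3, -6.7],[-0.01, -0.23, -0.04],1], [[-1.0, 1.3, -6.7],[-0.01, -0.23, -0.04],1], [[-1.0, 1.3, -6.7],[-0.01, -0.23, -0.04],1], [[-1.0, 1.3, -6.8],[-0.01, -0.23, -0.04],1], [[-0.9, 1.3, -6.8],[-0.01, -0.23, -0.04],1], 
[ 613.81776164 -233.07367193   84.32342428]
```

Emit:
drive_tool(
  rows=[
    [[1, 0, -2], [0, -0.05, 0], 1],
    [[1, 0, -2], [0, -0.05, 0], 1],
    [[1, 0, -2], [0, -0.05, 0], 1],
    [[1, 0, -2], [0, -0.05, 0], 1],
  ],
)

```text
t: 38.9
tcp_pos: [603.1, -232.7, 40.1]
eef_rot: [[0.171, 0.985, -0.014], [0.977, -0.171, -0.126], [-0.127, 0.008, -0.992]]
force: [-3.9, -5.0, 3.7]
gripper_width: 19.3
```

Emit:
drive_tool(
  rows=[
    [[1, 0, -2], [0, -0.05, 0], 1],
    [[1, 0, -2], [0, -0.05, 0], 1],
    [[1, 0, -3], [0, -0.05, 0], 1],
    [[1, 0, -3], [0, -0.05, 0], 1],
  ],
)

```text
t: 39.4
tcp_pos: [600.2, -229.3, 46.5]
eef_rot: [[0.177, 0.984, -0.025], [0.973, -0.178, -0.148], [-0.15, 0.002, -0.989]]
force: [-1.6, -1.7, -0.3]
gripper_width: 19.3
```

```bash
python3 lev.py -14 82 8
```

```text
t 39.4 tcp [ 600.2 -229.3   46.5] F [-1.6 -1.7 -0.3] w 19.3 R [[0.177, 0.984, -0.025], [0.973, -0.178, -0.148], [-0.15, 0.002, -0.989]] q [ 25.  34. -15. 100.  23.  49. -14.]
phi -11.83 yaw 79.71 Ph [ 601.9 -219.7   53.9] tip [658.6  92.3   6.9] gap -36.7
D 4.44
phi -4.2 yaw 79.72 Ph [ 601.8 -220.8   55.2] tip [658.9  94.6  50.7] gap 0.1
[0.08910806 0.13913408 0.1646639 ]
[[-0.9, 1.6, -5.7],[0.01, -0.2, -0.05],1], [[-0.9, 1.6, -5.8],[-0.01, -0.2, -0.05],1], [[-0.8, 1.6, -5.8],[-0.01, -0.2, -0.05],1], [[-0.8, 1.6, -5.8],[-0.01, -0.2, -0.05],1], [[-0.8, 1.6, -5.8],[-0.01, -0.2, -0.05],1], [[-0.8, 1.6, -5.8],[-0.01, -0.2, -0.05],1], [[-0.7, 1.6, -5.8],[-0.01, -0.2, -0.05],1], [[-0.7, 1.6, -5.8],[-0.01, -0.2, -0.05],1], 
[ 613.65213135 -227.31356925   92.91353769]
```

Emit:
drive_tool(
  rows=[
    [[0, 1, -5], [0, -0.15, 0], 1],
    [[0, 1, -6], [0, -0.2, 0], 1],
    [[0, 1, -6], [0, -0.2, 0], 1],
    [[-2, 1, -4], [0, -0.1, 0], 1],
    [[-6, 0, 0], [0, 0, 0], 1],
    [[-8, 0, 0], [0, 0, 0], 1],
    [[-8, 0, 0], [0, 0, 0], 1],
    [[-6, 0, 0], [0, 0, 0], 1],
  ],
)

```text
t: 40.4
tcp_pos: [599.9, -247.0, 71.1]
eef_rot: [[0.17, 0.985, -0.038], [0.962, -0.175, -0.208], [-0.211, -0.001, -0.977]]
force: [-0.6, 1.7, -4.3]
gripper_width: 19.1
```

```bash
python3 lev.py 2 82 10
python3 - <<'E'
from h import *
from station import bot
tipcam(bot)
E
```

```text
t 40.4 tcp [ 599.9 -247.    71.1] F [-0.6  1.7 -4.3] w 19.1 R [[0.17, 0.985, -0.038], [0.962, -0.175, -0.208], [-0.211, -0.001, -0.977]] q [ 24.  32. -14.  99.  25.  52. -14.]
phi -15.39 yaw 79.96 Ph [ 601.7 -237.    78. ] tip [656.4  71.8  11.3] gap -34.7
D 3.39
phi -8.8 yaw 79.95 Ph [ 601.6 -237.8   79.1] tip [657.3  76.4  48.9] gap 0.0
[ 0.17552888 -0.06938832 -0.04674465]
[[0.8, 1.2, 5.5],[-0.02, 0.18, -0.03],1], [[0.8, 1.2, 5.4],[-0.01, 0.18, -0.03],1], [[0.8, 1.2, 5.4],[-0.01, 0.18, -0.03],1], [[0.8, 1.2, 5.4],[-0.0, 0.18, -0.03],1], [[0.9, 1.2, 5.4],[-0.0, 0.18, -0.03],1], [[0.9, 1.2, 5.4],[-0.0, 0.18, -0.03],1], [[0.9, 1.2, 5.4],[-0.0, 0.18, -0.03],1], [[0.9, 1.2, 5.3],[-0.0, 0.18, -0.03],1], [[0.9, 1.2, 5.3],[-0.0, 0.18, -0.03],1], [[0.9, 1.2, 5.3],[-0.0, 0.18, -0.03],1], 
[ 611.77225252 -247.20333668   16.77176818]
px (np.float64(286.5), np.float64(212.1818181818182)) 157 (np.float64(206.5), np.float64(161.5)) 119
tip cam [653.8  77.5  47.9] 2.3
```

Emit:
drive_tool(
  rows=[
    [[-7, 0, 0], [0, 0, 0], 1],
    [[-8, 0, 0], [0, 0, 0], 1],
    [[-4, 0, 1], [0, 0, 0], 1],
    [[0, 0, 5], [0, 0.18, 0], 1],
    [[0, 0, 6], [0, 0.2, 0], 1],
    [[0, 0, 6], [0, 0.2, 0], 1],
    [[0, 0, 6], [0, 0.2, 0], 1],
    [[0, 0, 6], [0, 0.2, 0], 1],
    [[0, 0, 6], [0, 0.2, 0], 1],
    [[0, 0, 6], [0, 0.2, 0], 1],
    [[0, 0, 5], [0, 0.2, 0], 1],
    [[0, 0, 4], [0, 0.15, 0], 1],
  ],
)

```text
t: 42.0
tcp_pos: [592.4, -278.0, 20.1]
eef_rot: [[0.176, 0.984, -0.008], [0.984, -0.176, -0.024], [-0.025, -0.004, -1.0]]
force: [-0.0, -0.8, -6.1]
gripper_width: 19.3
```

```bash
python3 lev.py 4 80 4
python3 - <<'E'
from h import *
from station import bot
tipcam(bot)
E
```

```text
t 42.0 tcp [ 592.4 -278.    20.1] F [-0.  -0.8 -6.1] w 19.3 R [[0.176, 0.984, -0.008], [0.984, -0.176, -0.024], [-0.025, -0.004, -1.0]] q [ 35.  38. -18.  97.  17.  48.  -1.]
phi -4.61 yaw 79.86 Ph [ 594.  -269.4   28.8] tip [650.5  46.1  22. ] gap -32.2
D 2.6
phi 1.19 yaw 79.83 Ph [ 593.8 -270.3   29.6] tip [650.3  44.2  55.2] gap 0.0
[-0.89360594  0.12976466  0.01256346]
[[0.6, 0.4, 3.9],[-0.04, 0.12, -0.01],1], [[0.6, 0.2, 3.9],[-0.0, 0.12, -0.01],1], [[0.6, 0.2, 3.9],[0.0, 0.12, -0.01],1], [[0.6, 0.2, 3.9],[0.0, 0.12, -0.01],1], 
[ 593.84870103 -276.06208605    4.64401661]
px (np.float64(273.5), np.float64(209.66666666666666)) 79 (np.float64(218.5), np.float64(163.5)) 48
tip cam [647.1  45.3  55.1] 4.4
```

Emit:
drive_tool(
  rows=[
    [[0, 0, -4], [0, 0, 0], 1],
    [[5, 0, -2], [0, 0, 0], 1],
    [[6, 0, 0], [0, 0, 0], 1],
    [[5, 0, 0], [0, 0, 0], 1],
    [[1, 0, 0], [0, 0, 0], 1],
    [[0, 0, 4], [0, 0.1, 0], 1],
    [[0, 0, 4], [0, 0.12, 0], 1],
    [[0, 0, 4], [0, 0.12, 0], 1],
    [[0, 0, 3], [0, 0.12, 0], 1],
  ],
)

```text
t: 43.22
tcp_pos: [596.2, -259.2, 10.8]
eef_rot: [[0.175, 0.985, 0.001], [0.984, -0.175, 0.026], [0.026, -0.003, -1.0]]
force: [-0.4, -0.8, -5.4]
gripper_width: 19.4
```

```bash
python3 lev.py 4 80 4
python3 - <<'E'
from h import *
from station import bot
tipcam(bot)
E
```

```text
t 43.23 tcp [ 596.2 -259.2   10.8] F [-0.4 -0.8 -5.4] w 19.4 R [[0.175, 0.985, 0.001], [0.984, -0.175, 0.026], [0.026, -0.003, -1.0]] q [ 36.  39. -20.  97.  15.  47.  -0.]
phi -1.74 yaw 79.94 Ph [ 597.7 -251.1   19.9] tip [653.7  64.4  29.2] gap -24.9
D 1.58
phi 3.04 yaw 79.93 Ph [ 597.6 -251.9   20.5] tip [653.3  61.7  56.5] gap 0.0
[-9.50205825e-01  1.31097083e-01 -1.00862574e-04]
[[0.2, 0.2, 1.2],[-0.03, 0.04, -0.0],1], [[0.2, 0.1, 1.2],[0.0, 0.04, -0.0],1], [[0.2, 0.1, 1.2],[0.0, 0.04, -0.0],1], [[0.2, 0.1, 1.2],[0.0, 0.04, -0.0],1], 
[ 596.84515721 -258.54199145    5.88714817]
px (np.float64(280.5), np.float64(207.66666666666666)) 112 (np.float64(211.5), np.float64(162.26666666666668)) 93
tip cam [649.7  62.8  61.4] 2.5
```

Emit:
drive_tool(
  rows=[
    [[0, 0, 2], [0, 0.03, 0], 1],
    [[0, 0, 2], [0, 0, 0], 1],
    [[0, 0, 1.5], [0, 0, 0], 1],
    [[0, 0, 1], [0, 0, 0], 1],
  ],
)

```text
t: 43.82
tcp_pos: [596.0, -260.2, 6.7]
eef_rot: [[0.177, 0.984, 0.0], [0.984, -0.177, 0.028], [0.027, -0.004, -1.0]]
force: [-3.4, -0.2, 2.1]
gripper_width: 19.5
```

Emit:
drive_tool(
  rows=[
    [[0, 0, 0], [0, 0, 0], 0.85],
    [[0, 0, 0], [0, 0, 0], 0.75],
    [[0, 0, 0], [0, 0, 0], 0.6],
    [[0, 0, 0], [0, 0, 0], 0.5],
    [[0, 0, -10], [0, 0, 0], 0.45],
    [[0, 0, -25], [0, 0, 0], 0.4],
    [[0, 0, -40], [0, 0, 0], 0.4],
    [[-5, 0, -45], [0, 0, 0], 0.4],
    [[-10, 0, -40], [0, 0, 0], 0.4],
    [[-20, 0, -20], [0, 0, 0], 0.4],
    [[-20, -15, 0], [0, 0, 0], 0.4],
    [[-10, -10, 0], [0, 0, 0], 0.4],
  ],
  force=40,
)

```text
t: 45.32
tcp_pos: [568.3, -321.9, 200.7]
eef_rot: [[0.171, 0.985, 0.024], [0.985, -0.171, 0.028], [0.032, 0.019, -0.999]]
force: [-0.4, -0.8, -0.2]
gripper_width: 51.2
```

Run:
```python
from h import *
from station import bot
s=bot.state();show(s);c=bot.camera("scene");t=bot.camera("top");tipcam(bot)
im=np.vstack([cv2.resize(a,(800,300),interpolation=cv2.INTER_CUBIC) for a in(c["frame"][165:270,120:400],t["frame"][120:224,150:427])])
cv2.imwrite("pics/d9.png",im[:,:,::-1])
```

```text
t 45.33 tcp [ 568.3 -321.9  200.7] F [-0.4 -0.8 -0.2] w 51.2 R [[0.171, 0.985, 0.024], [0.985, -0.171, 0.028], [0.032, 0.019, -0.999]] q [ 44.  25. -22.  92.   8.  64.  10.]
px (np.float64(279.5), np.float64(209.5)) 114 (np.float64(211.5), np.float64(162.26666666666668)) 94
tip cam [650.2  61.9  56.1] 0.3
```

View pics/d9.png

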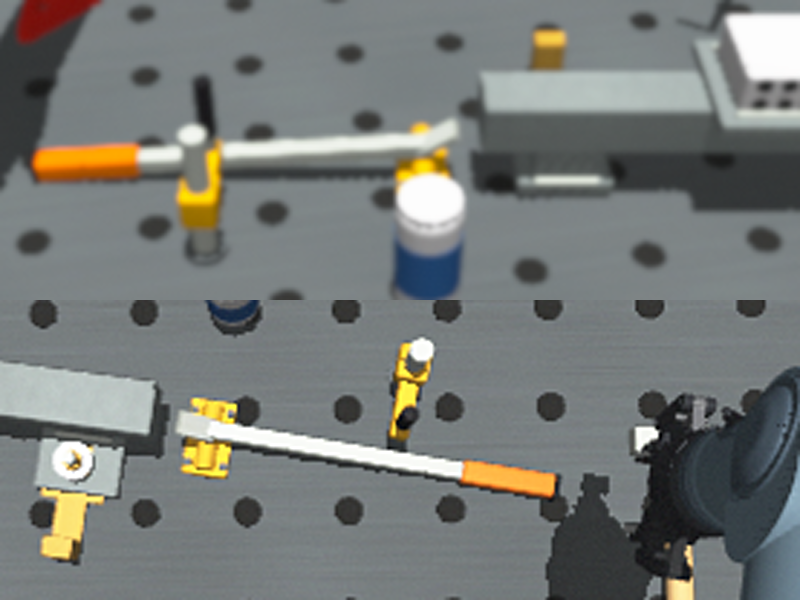

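Both views show the bar slack on the fulcrum, clear of the beam, with the shim under the foot. One last numeric check before handing in.

Run:
```python
from h import *
from station import bot
t=bot.camera("top")
for b in blobs(hue(t["frame"],(14,70,120),(27,255,255)),15):
    if b[0][0]<200: print("brass",b[0].round(1),b[1].tolist(),plane(t,[b[0]],6)[0].round(1))
t0=dict(np.load("pics/top0.npz"))
d=cv2.absdiff(cv2.cvtColor(t["frame"],7),cv2.cvtColor(t0["frame"],7))
for n,r in(("beam far",(110,165,45,140)),("beam near",(140,172,140,206)),("hammer",(160,265,365,405)),("square",(250,285,320,355)),("offcut",(215,260,75,122)),("can",(98,132,218,242))):print(n,d[r[0]:r[1],r[2]:r[3]].mean().round(2),d[r[0]:r[1],r[2]:r[3]].max())
s=bot.state();show(s)
bot.hand_in()
```

```text
brass [172.4 196.7] [164, 185, 22, 25, 290] [560.9 177.2   6. ]
beam far 14.83 184
beam near 24.0 166
hammer 48.05 242
square 46.84 87
offcut 7.98 14
can 5.44 18
t 45.58 tcp [ 569.2 -318.9  199. ] F [ 0.6 -0.1 -1.1] w 51.1 R [[0.168, 0.986, 0.023], [0.985, -0.168, 0.031], [0.034, 0.017, -0.999]] q [ 44.  26. -22.  92.   8.  64.  10.]
the job is handed in; nothing more can be done
```

The shim is in under the foot and the beam is down on it. The bar lies slack on the fulcrum, clear of the beam, and the job was handed in at 45.6 s.

- **Levering and parking:** I pushed the bar's tip under the beam and levered it up, then swung the bar under the clamp's arm. I eased it up until the arm took the load, at about 9 N, and it stayed when I let go. While levering down, the bar drifted sideways twice towards the arm's end. It may have brushed it: I read 6–8 N sideways before moving it back.
- **Shim:** I slid it in until the push rose to about 7 N with no further travel, so the slot had bottomed on the bolt.
- **Letting down:** I freed the bar and lowered the beam over about 2 s. The load went to zero with the tip about 51 mm high, which fits the beam resting on the shim. I then drew the bar out; its tip now lies about 20 mm short of the beam's end.
- **Grip and insertion:** The bar slipped a few degrees in the grip several times. My first attempts to push it in caught its bend on the fulcrum ridge, with up to 30 N of push. By my estimate the tip was only 6–10 mm under the beam while parked, less than the 18 mm asked, but it held.

**Last checks:**
- **Shim and bar:** The pictures show the shim's tail in line with the bolt, and the bar slack and clear.
- **Can and offcut:** These are unchanged from the start.
- **Hammer and square:** The image comparison could not settle these, because the robot and its shadow cover them. I never moved close to them.
- **Beam:** Its picture changed at the edges. I expected that from the raised foot, but I did not separately measure whether it had shifted sideways by a few millimetres.

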